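# Put the egg poacher together in its saucepan

### The job

The egg poacher has been washed and lies in parts on the worktop: put it together so that it can go back in the cupboard. First seat the round insert with the three holes on the saucepan, then hang one poaching cup in each of its holes, and last set the lid down on the insert so that it sits level in its rim. Leave the saucepan standing where it is and do not disturb the kitchen timer, the egg box and the mug.

Things in the scene. Friction and masses are not known exactly. Their poses are not given: they have to be found in the camera images.
- pan_rim (a point): steel saucepan, tapered bowl, one long handle, loose, 1.1 kg. Rim 185 mm across and 99 mm above the worktop; inside it is over 160 mm wide near the rim. Point: centre of the mouth, level with the rim; x along the handle, which reaches 270 mm from this point and 131 mm above the worktop; z up
- insert_mid (a point): poaching insert: round steel tier 184 mm across, 55 mm high, 0.3 kg. Skirt below, 155 mm across, 12 mm deep, drops into the pan; its ledge rests on the rim. Plate top 15 mm above the foot: 3 holes, 54 mm wide, 45 mm from the axis at 0, +120, -120 deg from x. Wall 177 mm wide inside, 40 mm tall. Lift by the black centre knob, 18 mm across, 17-33 mm above the plate. Point: axis, 27.5 mm above the foot
- cup_a_mid (a point): one of 3 like dark steel poaching cups, open, upright, 38 mm high: tapered body (42 mm across at the foot, 51 mm at the top, 24 mm high), above it a collar 62 mm across, 14 mm high, by whose underside it hangs, resting on the plate. Grip it across the collar. Point: on the axis, half-way up (12 mm below mid-collar, 5 mm below the collar's underside); z up
- cup_b_mid (a point): one of 3 like dark steel poaching cups, open, upright, 38 mm high: tapered body (42 mm across at the foot, 51 mm at the top, 24 mm high), above it a collar 62 mm across, 14 mm high, by whose underside it hangs, resting on the plate. Grip it across the collar. Point: on the axis, half-way up (12 mm below mid-collar, 5 mm below the collar's underside); z up
- cup_c_mid (a point): one of 3 like dark steel poaching cups, open, upright, 38 mm high: tapered body (42 mm across at the foot, 51 mm at the top, 24 mm high), above it a collar 62 mm across, 14 mm high, by whose underside it hangs, resting on the plate. Grip it across the collar. Point: on the axis, half-way up (12 mm below mid-collar, 5 mm below the collar's underside); z up
- lid_mid (a point): lid: shallow steel dome 190 mm across, 55 mm high, on top a round knob 37 mm across, 28 mm high, standing on the dome. A spigot below, 170 mm across and 4 mm deep, fits inside the insert's wall; the lid's rim then rests on top of the wall. Point: on the axis, 14 mm below the middle of the knob; seated, it is 49 mm above the insert's point. z up
- timer_mid (a point): bystander: wind-up kitchen timer, white round base with red dial, 64 mm across, 43 mm high, stands among the cups; point at its middle. Not to be moved
- egg_box_mid (a point): bystander: closed grey egg box, 106 x 156 x 72 mm; point at its middle. Not to be moved
- mug_mid (a point): bystander: green and white mug, 78 mm across, 101 mm high; point at its middle. Not to be moved
There are look-alikes about, which are no part of the job. Leave any turquoise look-alike of the part that bears cup_a_mid alone.

How it is judged:
By the outcome, as a careful person would: the job done as asked, in the order asked, and still so for the second after the job is handed in, with the robot touching nothing.
It also fails if it takes over 131 s, if anything falls off the work surface, if the arm or the gripper's body presses on something with over 40 N, if the wrist force passes 120 N, or if a joint passes its speed limit or range.

### The arm

A 6-joint arm with a two-finger parallel gripper is mounted at the origin on a cart in front of the work surface, level with it; the furniture and walls round the work are solid. World frame = base frame: x ahead of the robot, y to its left, z up, the work surface at z = 0. Lengths are in m, angles in rad, forces in N, time in s.
With the tool pointing down it reaches from about 0.25 to 0.8 m from the base axis. Payload 3.9 kg.
Tool frame: the origin (TCP) lies midway between the tips of the shut fingers; the grasp point (between the pads) lies 19 mm behind it (ctrl.tcp_to_grasp is the distance from the TCP to the grasp point, in m); z points along the fingers, y is the line along which they close (so a half turn about z gives the same grasp; the last joint's range is limited). The gripper opens to 85 mm and grips with 20 to 120 N. Pads are 22 mm wide; open, the fingers measure 114 mm over their backs; the gripper's body (76 mm by 85 mm) begins 54 mm behind the grasp point. The pads swing forward as they close: fully open they stand 13 mm farther back than shut.
Start: joints at [-1.126, 0.26, -0.138, 1.173, 0, 1.571], TCP at [0.226, -0.474, 0.231] pointing down, gripper open.
Joint ranges: [-2.78, 2.78], [-0.83, 1.72], [-1.28, 1.37], [-1.9, 2.12], [-1.57, 1.48], [-3.14, 3.14]. Speed limits (rad/s): [2.57, 2.57, 3.14, 3.14, 3.14, 3.14].

### API

Orientations are given as a rotation vector (axis times angle).
In Python, from cell import ctrl gives the robot as it stands. The module is installed in compiled form; this text tells all that it offers.
- The arm moves only by the tool jog_arm, never from a script. Its argument "plan" is a list of rows, each a list of 7 numbers: the turn, a rotation vector about the tool's x, y, z in degrees, then the shift along the tool's x, y, z in m, then the closure in counts, from 0 (fully open) to 255 (shut). A call has 1 to 5 rows; each row is the pose to reach, as a shift and turn from the pose commanded when the call began, along the tool's axes at that moment; what a row does not reach only later rows make up. A row lasts 1/12 s, in which the tool goes at most 41.7 mm and 7.16 degrees, less where a joint would pass 70% of its speed; a pose out of reach is approached as far as the arm can. A call with a gripper value outside its range is refused whole. The fingers move at their own pace and stop on an object; "squeeze" is the grip in N (left out, the last holds). Time passes only in rows, so rows that repeat a pose let the fingers close. It gives the time, the measured TCP pose, the force, the opening and the grip force at its end, in the units of the state.
- ctrl.sense(): the state, without advancing time (a new reading comes with each control period).
- ctrl.read_camera(name): name is "scene" or "top"; returns a dict with "pixels" (384x512x3 uint8, red, green, blue), "range_z" (384x512 float32, m along the optical axis (not along the pixel's ray), 0 where there is no reading), "fx", "fy", "cx", "cy" (pixels), "dist" ([k1, k2, p1, p2, k3] as OpenCV has them; the pictures are not rectified), "world_to_cam" (4x4, takes a point from world to camera coordinates). Camera axes: x right, y up, looking along -z (the intrinsics and any distortion apply to the point x, -y, -z); pixel columns grow to the right and rows downward; lengths in m; the calibration is good to about 2 mm. A picture is of the moment at which its call begins.
- ctrl.close_job(): hands the job in; it is judged then, once.
Trained networks look in a picture, given as the dict that the camera call returned (one of the last four; its "shot" number tells which), for a name from the list of things; names that differ only in an ending like _2 or _b are one class to them, and where a whole thing is asked for, a point or a joint stands for the part that bears it (a point fixed in the world has none). Each returns a list of dicts, best first, with "score" (0 to 1); they miss things now and then, are a little off and sometimes report something else, mostly with a low value. They report only what shows in the picture. A call takes as long as a camera call. They do not tell look-alikes from the thing itself.
- ctrl.find_in(picture, query): "extent" ([left, top, right, bottom] in pixels, round what is visible of it).
- ctrl.silhouettes(picture, query): "region" (384x512 bool, what is visible of it) and "extent" ([left, top, right, bottom] in pixels, round what is visible of it).
- ctrl.pinpoint(picture, query): "centre" ([column, row] in pixels: a listed point, or the origin of a listed thing).
The state is a dict: "time_s": time; "q": joint angles; "qd": joint speeds; "joint_torque": joint torques, N m; "eef_pos": TCP position; "eef_rot": TCP orientation; "ft_force": force on the tool from outside, world axes, zero at the start; "ft_torque": the same for the moment, N m; "finger_gap": opening from 0.0 (shut) to 1.0 (fully open); "grip_force": force on a finger pad.
Only numpy, scipy, OpenCV 4.12 (cv2) and the standard library are available. Lean on these libraries where they do the work, as an engineer would, in place of code of your own. Each camera call takes 0.05 s, during which the arm holds its last target. There are 200 camera calls.

## Working session

There is one attempt and no reset: what is moved stays moved. The work goes in short steps, Python scripts to look and compute and a tool call to move; the robot and the scene stay as the last step left them, time stands still between calls to the robot, and variables do not carry over. Pictures are saved under pics/ and viewed, at most 14 in all, crops included, and the job is handed in when it is done.

Besides the shell and the picture viewer there is one more tool, called after "Request:" by a JSON object that holds its "fn" and its "kwargs". jog_arm: Moves the arm, as the interface text tells. Its arguments: {"type":"object","properties":{"plan":{"type":"array"},"squeeze":{"type":"number"}},"required":["plan"]}

```bash
mkdir -p pics; cat > h.py <<'E'
import numpy as np, cv2
from cell import ctrl
from scipy.spatial.transform import Rotation as R
def cam(n):
    return ctrl.read_camera(n)
def save(p,f,crop=None):
    im=p["pixels"][:,:,::-1]
    if crop: l,t,r,b=crop; im=im[t:b,l:r]
    s=min(800/im.shape[1],600/im.shape[0]); cv2.imwrite(f,cv2.resize(im,None,fx=s,fy=s,interpolation=cv2.INTER_CUBIC))
def K(p): return np.array([[p["fx"],0,p["cx"]],[0,p["fy"],p["cy"]],[0,0,1.]])
def rays(p,px):
    u=cv2.undistortPoints(np.array(px,float).reshape(-1,1,2),K(p),np.array(p["dist"],float))[:,0]
    return np.c_[u[:,0],-u[:,1],-np.ones(len(u))]
def W(p): return np.linalg.inv(np.array(p["world_to_cam"],float))
def cloud(p,mask):
    r,c=np.nonzero(mask&(p["range_z"]>0)); d=p["range_z"][r,c]
    P=rays(p,np.c_[c,r])*d[:,None]; M=W(p)
    return P@M[:3,:3].T+M[:3,3], np.c_[c,r]
def atz(p,px,z):
    M=W(p); d=rays(p,px)@M[:3,:3].T; o=M[:3,3]
    return o+d*((z-o[2])/d[:,2])[:,None]
def proj(p,X):
    M=np.array(p["world_to_cam"]); q=np.atleast_2d(X)@M[:3,:3].T+M[:3,3]; q=q*[1,-1,-1]
    return cv2.projectPoints(q,np.zeros(3),np.zeros(3),K(p),np.array(p["dist"],float))[0][:,0]
def tri(p1,x1,p2,x2):
    A=np.zeros((3,3));b=np.zeros(3);L=[]
    for p,x in((p1,x1),(p2,x2)):
        M=W(p);d=(rays(p,[x])@M[:3,:3].T)[0];d/=np.linalg.norm(d);Q=np.eye(3)-np.outer(d,d);A+=Q;b+=Q@M[:3,3];L.append((Q,M[:3,3]))
    X=np.linalg.solve(A,b); return X,[np.linalg.norm(Q@(X-o)) for Q,o in L]
E
python3 - <<'E'
from h import *
np.set_printoptions(precision=3,suppress=True)
s=ctrl.sense();print({k:np.round(v,3) for k,v in s.items()}, ctrl.tcp_to_grasp)
for n in("top","scene"):
    p=cam(n);save(p,f"pics/{n}0.png");print(n,p["shot"],W(p)[:3,3],p["fx"],(p["range_z"]>0).mean())
    for q in("pan_rim","insert_mid","cup_a_mid","lid_mid","timer_mid","egg_box_mid","mug_mid"):
        for d in ctrl.pinpoint(p,q):
            c=d["centre"];print(q,round(d["score"],2),np.round(c,1),atz(p,[c],{"pan_rim":.099,"insert_mid":.0275,"cup_a_mid":.019}.get(q,.03))[0])
E
```

```text
{'time_s': np.float64(0.0), 'q': array([-1.126,  0.261, -0.139,  1.173,  0.   ,  1.571]), 'qd': array([-0.   ,  0.002, -0.001,  0.   , -0.001,  0.   ]), 'joint_torque': array([  0.   , -40.568,  25.392,   0.019,   0.   ,   0.   ]), 'eef_pos': array([ 0.226, -0.473,  0.23 ]), 'eef_rot': array([-3.062, -0.693,  0.001]), 'ft_force': array([ 0.122,  0.293, -0.307]), 'ft_torque': array([ 0.003, -0.005,  0.014]), 'grip_force': np.float64(0.0), 'finger_gap': np.float64(0.999)} 0.0187
top 1 [0.356 0.003 1.336] 464.0304269868203 0.9959360758463541
pan_rim 0.75 [128.4 209.4] [0.489 0.354 0.099]
insert_mid 0.93 [268.9 218.8] [ 0.461 -0.022  0.028]
cup_a_mid 0.87 [156.4 154.3] [0.656 0.3   0.019]
cup_a_mid 0.78 [191.2 193. ] [0.541 0.199 0.019]
timer_mid 0.85 [330.1 232.1] [ 0.42  -0.192  0.03 ]
egg_box_mid 0.91 [324.6 122.7] [ 0.737 -0.19   0.03 ]
mug_mid 0.65 [191.4 125.1] [0.738 0.197 0.03 ]
scene 2 [-0.024  0.882  0.601] 409.1161370400026 0.9960734049479166
pan_rim 0.95 [184.2 260.4] [0.478 0.353 0.099]
insert_mid 0.65 [275.4 220. ] [ 0.47  -0.023  0.027]
cup_a_mid 0.52 [143.5 254.6] [0.657 0.308 0.019]
cup_a_mid 0.49 [206.7 250.4] [0.541 0.203 0.019]
lid_mid 0.98 [319.6 183.5] [ 0.473 -0.331  0.03 ]
timer_mid 0.5 [315.1 201.2] [ 0.427 -0.197  0.03 ]
egg_box_mid 0.69 [279.1 197.2] [ 0.533 -0.155  0.03 ]
egg_box_mid 0.59 [235.1 180.4] [ 0.723 -0.181  0.03 ]
mug_mid 0.79 [156.1 218. ] [0.751 0.169 0.03 ]
```

View pics/top0.png

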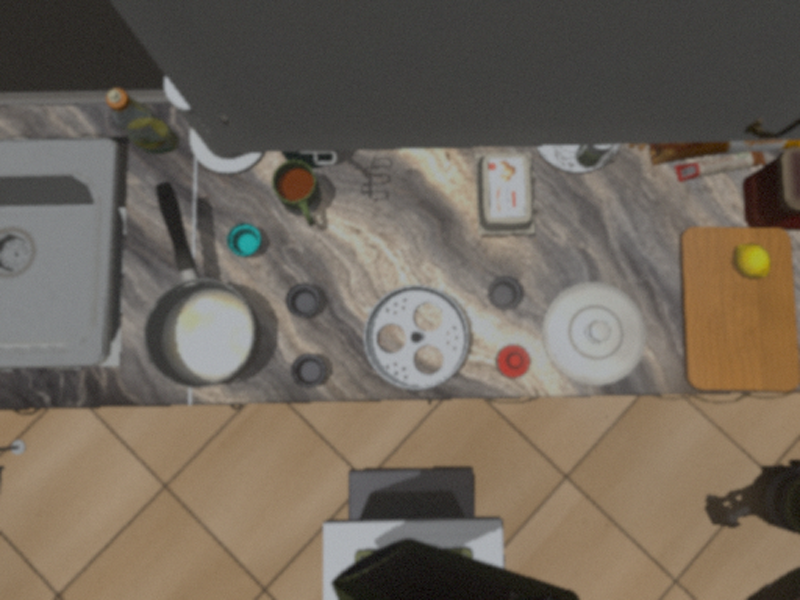

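View pics/scene0.png

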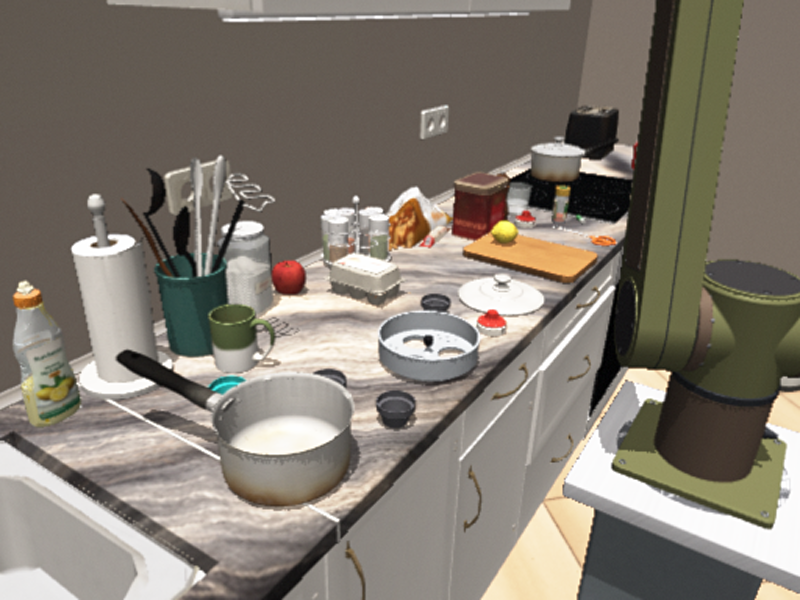

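The top view (800-px scale) shows the pan at (207,335), the insert at (416,338), and dark cups at (305,300), (310,370) and (506,293). The turquoise decoy is at (244,240), the timer at (513,361) and the lid at (597,333). The scene view agrees with this layout. Next I'll measure each part precisely.

```bash
cat >> h.py <<'E'
from scipy.optimize import least_squares
def circ(P,r=None):
    c0=np.median(P,0)
    f=(lambda v:np.hypot(P[:,0]-v[0],P[:,1]-v[1])-(r or v[2]))
    v=least_squares(f,[*c0,r or .05],loss="soft_l1",f_scale=.002).x
    return v[:2],(r or v[2]),np.sqrt(np.mean(f(v)**2))
def near(p,xy,rad,z0,z1):
    P,px=cloud(p,np.ones((384,512),bool))
    k=(np.hypot(P[:,0]-xy[0],P[:,1]-xy[1])<rad)&(P[:,2]>z0)&(P[:,2]<z1)
    return P[k],px[k]
E
python3 - <<'E'
from h import *
np.set_printoptions(precision=4,suppress=True)
ps={n:cam(n) for n in("top","scene")}
items={"pan":((.489,.354),.115),"insert":((.461,-.022),.105),"cupB":((.541,.199),.045),"cupA":((.41,.19),.045),"cupC":((.555,-.165),.045),"lid":((.473,-.331),.11),"timer":((.42,-.192),.045),"turq":((.656,.3),.045)}
for n,(xy,rad) in items.items():
    for c,p in ps.items():
        P,px=near(p,xy,rad,.006,.2)
        if len(P)<20: print(n,c,len(P));continue
        zt=np.percentile(P[:,2],[50,90,98]); 
        T=P[P[:,2]>zt[2]-.006]
        print(n,c,len(P),"z50,90,98",zt,"min/max xy",P[:,:2].min(0),P[:,:2].max(0),"mid",(P[:,:2].min(0)+P[:,:2].max(0))/2,"top fit",*circ(T[:,:2]))
# cupboards overhead
P,_=cloud(ps["top"],np.ones((384,512),bool)); k=P[:,2]>.3; print("high stuff",[ (np.round(np.percentile(P[k][:,i],[1,50,99]),2)) for i in range(3)])
for q in("cup_a_mid","insert_mid","lid_mid","pan_rim"):
  for c,p in ps.items():
    for d in ctrl.silhouettes(p,q): print(q,c,round(d["score"],2),np.round(d["extent"],1),d["region"].sum())
E
```

```text
pan top 2828 z50,90,98 [0.0245 0.0936 0.0977] min/max xy [0.3892 0.2646] [0.6015 0.4528] mid [0.4954 0.3587] top fit [0.4825 0.3581] 0.09252679912186111 0.005555940331716085
pan scene 6118 z50,90,98 [0.0542 0.0906 0.0968] min/max xy [0.387 0.261] [0.599  0.4527] mid [0.493  0.3568] top fit [0.4815 0.3582] 0.09255830650879432 0.005696983547029549
insert top 2642 z50,90,98 [0.0148 0.0516 0.0566] min/max xy [ 0.3695 -0.112 ] [0.5634 0.078 ] mid [ 0.4665 -0.017 ] top fit [ 0.4707 -0.0131] 0.09029082115801598 0.008613143220686398
insert scene 2275 z50,90,98 [0.0289 0.0516 0.055 ] min/max xy [ 0.3778 -0.109 ] [0.5638 0.0808] mid [ 0.4708 -0.0141] top fit [ 0.4698 -0.0127] 0.09033489364259578 0.005171364956132824
cupB top 236 z50,90,98 [0.0253 0.0368 0.041 ] min/max xy [0.5118 0.1598] [0.5733 0.22  ] mid [0.5425 0.1899] top fit [0.5425 0.1898] 0.030068013141570593 0.0006102944039922597
cupB scene 131 z50,90,98 [0.0298 0.0364 0.0373] min/max xy [0.5106 0.158 ] [0.5734 0.1922] mid [0.542  0.1751] top fit [0.5417 0.1893] 0.029631054441010978 0.0012402505217165645
cupA top 256 z50,90,98 [0.0248
[... 1774 characters left out ...]
97989267
high stuff [array([0.14, 0.63, 0.96]), array([-0.44, -0.06,  0.47]), array([0.31, 0.74, 0.87])]
cup_a_mid top 0.81 [180.3 178.6 204.  205.7] 407
cup_a_mid top 0.71 [147.2 144.2 164.9 168.5] 379
cup_a_mid top 0.19 [304.5  99.7 342.5 150.8] 1868
cup_a_mid scene 0.68 [200.9 237.9 219.7 248.6] 141
cup_a_mid scene 0.43 [133.2 241.1 157.5 254.9] 139
insert_mid top 0.65 [233.9 186.1 297.5 248.4] 2561
insert_mid scene 0.66 [244.3 200.4 308.5 241.5] 2289
lid_mid top 0.8 [346.9 178.7 413.6 246.8] 3441
lid_mid top 0.39 [304.5  97.9 342.  151.7] 1878
lid_mid scene 0.96 [296.2 177.1 345.6 201.7] 983
lid_mid scene 0.31 [243.8 198.5 307.3 242.3] 2301
pan_rim top 0.79 [ 90.7 114.4 168.5 251.8] 4883
```

```bash
cat >> h.py <<'E'
def ring(p,xy,r0,r1,z0,z1,exclude=None):
    """iterated circle fit on points in an annulus"""
    c=np.array(xy,float)
    for _ in range(6):
        P,_px=near(p,c,r1,z0,z1); P=P[np.hypot(P[:,0]-c[0],P[:,1]-c[1])>r0]
        if len(P)<15: return None
        c,r,e=circ(P[:,:2])
    return c,r,e,len(P),np.median(P[:,2])
E
python3 - <<'E'
from h import *
np.set_printoptions(precision=4,suppress=True)
ps={n:cam(n) for n in("top","scene")}
for c,p in ps.items():
    print(c,"panrim",ring(p,(.482,.358),.086,.098,.090,.104))
    print(c,"insrim",ring(p,(.4705,-.0135),.083,.097,.046,.060))
    print(c,"insknob",ring(p,(.4705,-.0135),-1,.014,.036,.060))
    print(c,"lidrim",ring(p,(.474,-.337),.080,.100,.002,.02))
    print(c,"lidknob",ring(p,(.474,-.337),-1,.025,.036,.065))
    P,_=near(p,(.474,-.337),.022,.03,.08);print("knob z",np.percentile(P[:,2],[5,50,90,98]),P[:,:2].min(0),P[:,:2].max(0),(P[:,:2].min(0)+P[:,:2].max(0))/2)
    P,_=near(p,(.4705,-.0135),.014,.022,.06);print("iknob",len(P),np.percentile(P[:,2],[5,50,98]),np.median(P,0), (P[:,:2].min(0)+P[:,:2].max(0))/2)
# holes
p=ps["top"]; c=np.array([.4705,-.0135])
n=np.arange(-.1,.1,.0005); X,Y=np.meshgrid(n,n,indexing="ij")
uv=proj(p,np.c_[(X+c[0]).ravel(),(Y+c[1]).ravel(),np.full(X.size,.015)]).astype(np.float32)
g=cv2.remap(p["pixels"],uv[:,0].reshape(X.shape),uv[:,1].reshape(X.shape),cv2.INTER_LINEAR)
cv2.imwrite("pics/ins_rect.png",g[::-1,::-1,::-1])
hsv=cv2.cvtColor(g,cv2.COLOR_RGB2HSV)[:,:,1].astype(float); 
lab=cv2.cvtColor(g,cv2.COLOR_RGB2LAB)[:,:,2].astype(float)
def score(v,im):
    s=0
    for k in range(3):
        a=v[2]+k*2*np.pi/3; h=np.hypot(X-v[0]-.045*np.cos(a),Y-v[1]-.045*np.sin(a))
        s+=im[h<.026].mean()-im[(h>.028)&(h<.033)].mean()
    return s
for im in(lab,hsv):
    b=max(((score((dx,dy,np.radians(a)),im),dx,dy,a) for a in range(0,120,3) for dx in np.arange(-.008,.009,.002) for dy in np.arange(-.008,.009,.002)))
    b=max(((score((b[1]+dx,b[2]+dy,np.radians(b[3]+a)),im),b[1]+dx,b[2]+dy,b[3]+a) for a in range(-3,4) for dx in(-.001,0,.001) for dy in(-.001,0,.001)))
    print("holes",b)
E
```

```text
top panrim (array([0.4821, 0.358 ]), np.float64(0.09215870204808096), np.float64(0.0016153423386652472), 400, np.float64(0.09452896871929028))
top insrim (array([ 0.4707, -0.013 ]), np.float64(0.09031416250467547), np.float64(0.0013636579182691741), 354, np.float64(0.05319594284401319))
top insknob (array([ 0.4704, -0.0129]), np.float64(0.006277037437508698), np.float64(0.002198421130608368), 34, np.float64(0.04664513508888113))
top lidrim (array([ 0.4746, -0.3388]), np.float64(0.08778102856484475), np.float64(0.004686138107941545), 983, np.float64(0.009540620479680628))
top lidknob (array([ 0.4744, -0.3387]), np.float64(0.013064409902662584), np.float64(0.004446781984828765), 141, np.float64(0.050730213995944906))
knob z [0.0457 0.0507 0.0539 0.0551] [ 0.4574 -0.3573] [ 0.4918 -0.3204] [ 0.4746 -0.3388]
iknob 34 [0.0419 0.0466 0.0502] [ 0.4707 -0.0135  0.0466] [ 0.4709 -0.0137]
scene panrim (array([0.4811, 0.3579]), np.float64(0.09220519562497509), np.float64(0.0017120903412702797), 604, np.float64(0.09446601351619316))
scene insrim (array([ 0.4697, -0.0126]), np.float64(0.0900896262601588), np.float64(0.0017380319646131549), 441, np.float64(0.05175058154264678))
scene insknob (array([ 0.4702, -0.0129]), np.float64(0.007750972706137392), np.float64(0.0021023439810042674), 38, np.float64(0.04400455967836242))
scene lidrim (array([ 0.4718, -0.3358]), np.float64(0.08619190840462594), np.float64(0.004146665898817366), 282, np.float64(0.009985587230543713))
scene lidknob (array([ 0.4718, -0.3395]), np.float64(0.013292657076977344), np.float64(0.00428055666286641), 56, np.float64(0.05004059066527461))
knob z [0.031  0.0486 0.0527 0.0538] [ 0.4557 -0.3565] [ 0.4902 -0.3181] [ 0.473  -0.3373]
iknob 51 [0.0239 0.0413 0.0485] [ 0.4675 -0.0095  0.0413] [ 0.4691 -0.0127]
holes (np.float64(24.069748726494595), np.float64(0.0), np.float64(-0.001), 89)
holes (np.float64(71.85872089037849), np.float64(0.0), np.float64(0.0), 89)
```

View pics/ins_rect.png

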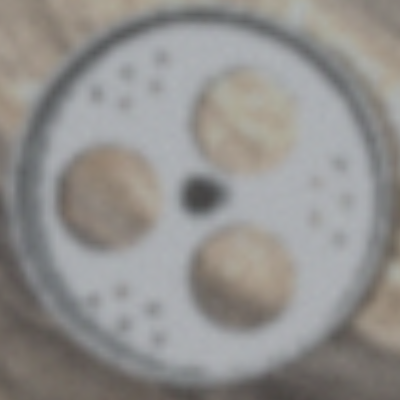

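The rectified insert (up is +x, left is +y) shows holes at about 89°, −31° and −151°, with the knob on the axis. Both views agree to about 1.5 mm, so I'm moving above the insert.

```bash
cat >> h.py <<'E'
def go(x,y,z,th=None,s=None):
    s=s or ctrl.sense(); r=R.from_rotvec(s["eef_rot"]); M=r.as_matrix(); p=np.array(s["eef_pos"])
    thn=np.degrees(np.arctan2(M[1,0],M[0,0])); tilt=np.degrees(np.arccos(-M[2,2]))
    d=M.T@(np.array([x,y,z])-p)
    out=f"t={s['time_s']:.1f} pos={np.round(p,4)} th={thn:.1f} tilt={tilt:.2f} q={np.round(np.degrees(s['q']),0)} F={np.round(s['ft_force'],1)} gap={s['finger_gap']:.3f} grip={s['grip_force']:.0f} | shift {np.round(d,4)}"
    if th is not None:
        rv=(r.inv()*R.from_euler("z",th,degrees=True)*R.from_rotvec([np.pi,0,0])).as_rotvec(degrees=True); out+=f" turn {np.round(rv,1)}"
    print(out)
E
python3 - <<'E'
from h import *
go(.4703,-.0129,.13,25.5)
P,_=cloud(cam("top"),np.ones((384,512),bool))
k=(P[:,2]>.25)&(P[:,0]>.45); print(P[k].min(0),P[k].max(0)); 
for a in np.arange(.5,1,.05):
    m=k&(abs(P[:,0]-a)<.025); 
    if m.any(): print(round(a,2),P[m][:,2].min().round(2),P[m][:,1].min().round(2),P[m][:,1].max().round(2))
E
```

```text
t=1.4 pos=[ 0.2259 -0.4739  0.2313] th=25.5 tilt=0.00 q=[-65.  15.  -8.  67.   0.  90.] F=[-0.2  0.4 -0.6] gap=0.998 grip=0 | shift [ 0.419  -0.311   0.1013] turn [-0. -0. -0.]
[ 0.59561215 -0.42753571  0.25014976] [0.96288733 0.63864117 0.88067972]
0.6 0.61 -0.36 -0.35
0.65 0.57 -0.43 0.2
0.7 0.27 0.11 0.14
0.75 0.27 0.11 0.15
0.95 0.25 0.43 0.64
```

Request:
{"fn": "jog_arm", "kwargs": {"plan": [[0,0,0,0.035,-0.026,0,0],[0,0,0,0.063,-0.0465,0,0],[0,0,0,0.091,-0.067,0,0],[0,0,0,0.119,-0.088,0,0],[0,0,0,0.14,-0.1035,0,0]], "squeeze": 60}}

```text
time_s: 1.87
eef_pos: [0.3082, -0.318, 0.2314]
eef_rot: [-3.063, -0.694, -0.001]
ft_force: [0.2, -0.3, -0.1]
finger_gap: 0.996
grip_force: 0.0
```

Request:
{"fn": "jog_arm", "kwargs": {"plan": [[0,0,0,0.028,-0.0205,0,0],[0,0,0,0.056,-0.041,0,0],[0,0,0,0.084,-0.062,0,0],[0,0,0,0.112,-0.083,0,0],[0,0,0,0.14,-0.1035,0,0]]}}

```text
time_s: 2.28
eef_pos: [0.39, -0.165, 0.2315]
eef_rot: [3.064, 0.693, 0.001]
ft_force: [0.7, -1.5, -0.1]
finger_gap: 1.0
grip_force: 0.0
```

Request:
{"fn": "jog_arm", "kwargs": {"plan": [[0,0,0,0.03,-0.0224,0.005,0],[0,0,0,0.06,-0.0448,0.02,0],[0,0,0,0.09,-0.067,0.04,0],[0,0,0,0.118,-0.088,0.06,0],[0,0,0,0.139,-0.104,0.08,0]]}}

```text
time_s: 2.7
eef_pos: [0.4719, -0.0103, 0.1509]
eef_rot: [-3.063, -0.696, -0.004]
ft_force: [-0.1, -0.6, -0.7]
finger_gap: 0.996
grip_force: 0.0
```

```bash
python3 -c "
from h import *
p=cam('scene');save(p,'pics/s1.png',(200,100,360,250))
go(.4703,-.0129,.024,25.5)"
```

```text
t=2.8 pos=[ 0.4717 -0.0072  0.1473] th=25.8 tilt=0.25 q=[ -1.  13. -24.  53.   0. 153.] F=[ 1.3  3.2 -2.6] gap=0.995 grip=0 | shift [-0.0037  0.005   0.1232] turn [-0.2 -0.   0.3]
```

View pics/s1.png

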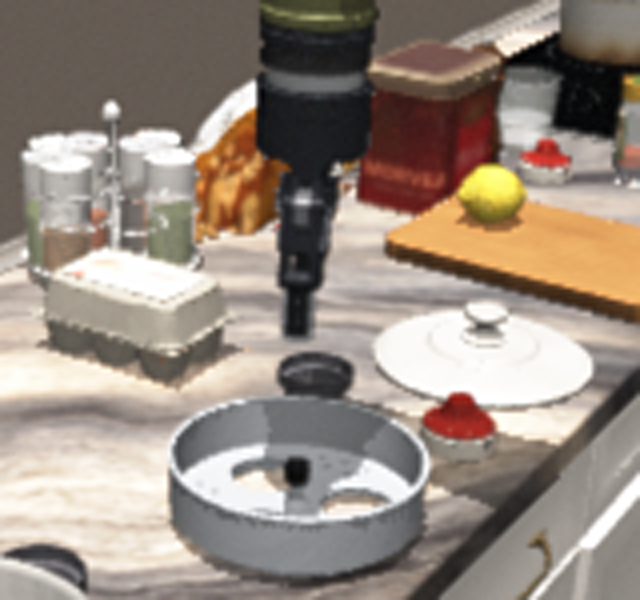

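The gripper hangs over the insert with its knob (295,470 in the crop) below it. I'll descend, settle and check alignment before closing.

Request:
{"fn": "jog_arm", "kwargs": {"plan": [[0,0,0,0,0,0.02,0],[0,0,0,0,0,0.045,0],[0,0,0,0,0,0.07,0],[0,0,0,0,0,0.08,0],[0,0,0,0,0,0.08,0]]}}

```text
time_s: 3.17
eef_pos: [0.4678, -0.0128, 0.0689]
eef_rot: [-3.063, -0.693, 0.008]
ft_force: [-0.4, -0.3, 0.8]
finger_gap: 0.998
grip_force: 0.0
```

Request:
{"fn": "jog_arm", "kwargs": {"plan": [[0,0,0,0,0,0,0],[0,0,0,0,0,0,0]]}}

```text
time_s: 3.33
eef_pos: [0.4712, -0.013, 0.0722]
eef_rot: [3.064, 0.693, 0.002]
ft_force: [0.3, -0.3, 0.5]
finger_gap: 1.002
grip_force: 0.0
```

```bash
python3 -c "
from h import *
p=cam('top');go(.4703,-.0129,.024,25.5)
p=cam('scene')
for n,z in(('top',0),):
  pass
P,_=near(p,(.4703,-.0129),.08,.058,.12); print(len(P),P.min(0),P.max(0))
print(ring(p,(.4697,-.0126),.083,.097,.046,.060))"
```

```text
t=3.4 pos=[ 0.4715 -0.013   0.0725] th=25.5 tilt=0.14 q=[ -2.  17. -31.  42.   0. 153.] F=[ 0.  -0.1  0.7] gap=0.999 grip=0 | shift [-0.0012 -0.0007  0.0485] turn [ 0.1 -0.1 -0. ]
102 [ 0.4390476  -0.05872865  0.08432839] [0.49707118 0.04330411 0.11979786]
(array([ 0.46970063, -0.01266195]), np.float64(0.09001558764620873), np.float64(0.001685036043322336), 410, np.float64(0.052024209770133445))
```

Request:
{"fn": "jog_arm", "kwargs": {"plan": [[0,0,0,-0.0005,-0.0005,0.02,0],[0,0,0,-0.001,-0.0005,0.04,0],[0,0,0,-0.001,-0.0005,0.048,0],[0,0,0,-0.001,-0.0005,0.048,120],[0,0,0,-0.001,-0.0005,0.048,255]]}}

```text
time_s: 3.85
eef_pos: [0.4693, -0.0129, 0.0237]
eef_rot: [-3.064, -0.693, 0.0]
ft_force: [0.3, -0.2, -0.8]
finger_gap: 0.746
grip_force: 0.0
```

Request:
{"fn": "jog_arm", "kwargs": {"plan": [[0,0,0,0,0,0,255],[0,0,0,0,0,0,255],[0,0,0,0,0,0,255],[0,0,0,0,0,0,255],[0,0,0,0,0,0,255]], "squeeze": 60}}

```text
time_s: 4.27
eef_pos: [0.4701, -0.013, 0.0243]
eef_rot: [3.063, 0.693, 0.003]
ft_force: [-0.5, 0.9, 4.2]
finger_gap: 0.185
grip_force: 58.4
```

Request:
{"fn": "jog_arm", "kwargs": {"plan": [[0,0,0,0,0,-0.01,255],[0,0,0,0,0,-0.035,255],[0,0,0,0,0,-0.07,255],[0,0,0,0,0,-0.105,255],[0,0,0,0,0,-0.14,255]]}}

```text
time_s: 4.68
eef_pos: [0.4679, -0.0128, 0.1643]
eef_rot: [-3.064, -0.693, 0.003]
ft_force: [0.8, 0.0, -4.3]
finger_gap: 0.188
grip_force: 58.7
```

Request:
{"fn": "jog_arm", "kwargs": {"plan": [[0,0,0,0,0,-0.01,255],[0,0,0,0,0,-0.01,255]]}}

```text
time_s: 4.85
eef_pos: [0.4715, -0.0129, 0.1766]
eef_rot: [3.063, 0.693, 0.01]
ft_force: [0.5, 1.1, -4.7]
finger_gap: 0.188
grip_force: 59.0
```

```bash
python3 -c "
from h import *
p=cam('scene');save(p,'pics/s2.png',(200,80,360,230))
go(.4816,.358,.174,55.5)
P,_=near(p,(.47,-.013),.1,.1,.24);k=np.hypot(P[:,0]-.47,P[:,1]+.013)>.08;P=P[k];print(P.min(0),P.max(0))
"
```

```text
t=4.9 pos=[ 0.4699 -0.0129  0.1744] th=25.5 tilt=0.16 q=[ -2.  11. -21.  57.   0. 153.] F=[-0.1  0.1 -4.2] gap=0.183 grip=59 | shift [ 0.1701 -0.3298  0.0004] turn [  0.1  -0.1 -30. ]
[ 0.37842693 -0.10685799  0.15317729] [0.56298459 0.08198364 0.20855446]
```

View pics/s2.png

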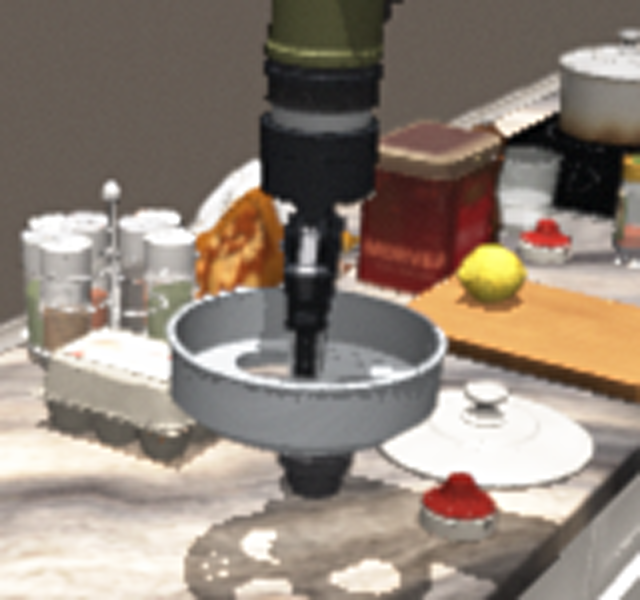

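The insert is held level with its hub centred at (305,370 in the crop). Next I carry it to the pan with a 30° turn.

Request:
{"fn": "jog_arm", "kwargs": {"plan": [[0,0,-6,0.015,-0.03,0,255],[0,0,-12,0.032,-0.063,0,255],[0,0,-18,0.05,-0.097,0,255],[0,0,-24,0.068,-0.131,0,255],[0,0,-30,0.085,-0.165,0,255]]}}

```text
time_s: 5.32
eef_pos: [0.473, 0.1736, 0.1707]
eef_rot: [-2.776, -1.469, 0.007]
ft_force: [1.0, -0.1, -3.8]
finger_gap: 0.184
grip_force: 59.1
```

Request:
{"fn": "jog_arm", "kwargs": {"plan": [[0,0,0,0.031,-0.02,0,255],[0,0,0,0.062,-0.04,0,255],[0,0,0,0.093,-0.06,0,255],[0,0,0,0.124,-0.08,0,255],[0,0,0,0.15,-0.097,0,255]]}}

```text
time_s: 5.73
eef_pos: [0.4782, 0.3528, 0.1701]
eef_rot: [2.779, 1.464, -0.008]
ft_force: [0.8, 0.0, -3.6]
finger_gap: 0.185
grip_force: 59.2
```

Request:
{"fn": "jog_arm", "kwargs": {"plan": [[0,0,0,0.006,-0.003,0,255],[0,0,0,0.006,-0.003,0,255],[0,0,0,0.006,-0.003,0,255]]}}

```text
time_s: 5.98
eef_pos: [0.4794, 0.3567, 0.1708]
eef_rot: [2.778, 1.463, -0.008]
ft_force: [-1.2, 0.7, -3.7]
finger_gap: 0.183
grip_force: 59.2
```

```bash
python3 -c "
from h import *
np.set_printoptions(precision=4,suppress=True)
for n in ('top','scene'):
  p=cam(n);go(.4816,.358,.111,55.5)
  print(n,'pan',ring(p,(.482,.358),.086,.098,.088,.103))
  P,_=near(p,(.4816,.358),.1,.145,.22);k=np.hypot(P[:,0]-.4816,P[:,1]-.358)>.075;P=P[k]
  print('insert', ring(p,(.4816,.358),.08,.1,.17,.215), P.min(0),P.max(0))
"
```

```text
t=6.0 pos=[0.4796 0.356  0.1713] th=55.5 tilt=0.28 q=[ 37.  24.  -4.  63.  -0. 161.] F=[ 0.2 -0.  -4.7] gap=0.185 grip=59 | shift [0.003  0.0006 0.0603] turn [-0.1  0.3 -0. ]
top pan (array([0.4816, 0.3573]), np.float64(0.09182601774768988), np.float64(0.001308039200805212), 140, np.float64(0.0953804032936657))
insert (array([0.4789, 0.3562]), np.float64(0.08963440518734365), np.float64(0.0011671931156401662), 464, np.float64(0.19652569627614047)) [0.3894 0.2646 0.1519] [0.5706 0.4181 0.2073]
t=6.1 pos=[0.4799 0.3558 0.1719] th=55.4 tilt=0.22 q=[ 37.  24.  -4.  63.  -0. 161.] F=[-0.1 -0.6 -3.6] gap=0.185 grip=59 | shift [0.003  0.0002 0.0608] turn [-0.   0.2 -0.1]
scene pan (array([0.4815, 0.3578]), np.float64(0.09199224462036633), np.float64(0.0016557042871808369), 369, np.float64(0.09306249945398948))
insert (array([0.4779, 0.3575]), np.float64(0.0897652397565204), np.float64(0.0011335223079790234), 2342, np.float64(0.18707807731307774)) [0.3859 0.2642 0.1461] [0.57   0.4492 0.2033]
```

Request:
{"fn": "jog_arm", "kwargs": {"plan": [[0,0,0,0.0015,0.001,0.005,255],[0,0,0,0.003,0.0015,0.02,255],[0,0,0,0.003,0.0015,0.035,255],[0,0,0,0.003,0.0015,0.042,255],[0,0,0,0.003,0.0015,0.042,255]]}}

```text
time_s: 6.5
eef_pos: [0.4826, 0.3573, 0.1291]
eef_rot: [2.781, 1.46, -0.007]
ft_force: [0.3, -0.1, -4.5]
finger_gap: 0.183
grip_force: 59.2
```

Request:
{"fn": "jog_arm", "kwargs": {"plan": [[0,0,0,0,0,0.003,255],[0,0,0,0,0,0.006,255],[0,0,0,0,0,0.009,255],[0,0,0,0,0,0.012,255],[0,0,0,0,0,0.014,255]]}}

```text
time_s: 6.92
eef_pos: [0.4837, 0.3592, 0.1179]
eef_rot: [2.78, 1.462, 0.0]
ft_force: [-3.0, -1.0, 2.7]
finger_gap: 0.183
grip_force: 59.9
```

```bash
python3 -c "
from h import *
np.set_printoptions(precision=4,suppress=True)
for n in ('top','scene'):
  p=cam(n);go(.4816,.358,.111,55.5)
  print('insert', ring(p,(.4816,.358),.08,.1,.125,.175))
save(p,'pics/s3.png',(110,170,270,320))
"
```

```text
t=7.0 pos=[0.4836 0.3592 0.1176] th=55.5 tilt=0.02 q=[ 37.  26.  -8.  56.  -0. 161.] F=[-2.5 -2.8  2.6] gap=0.185 grip=60 | shift [-0.0021 -0.001   0.0066] turn [ 0.  0. -0.]
insert (array([0.4827, 0.3588]), np.float64(0.08980827401443912), np.float64(0.0012418234826313543), 306, np.float64(0.14345166323901093))
t=7.0 pos=[0.4837 0.3593 0.1178] th=55.5 tilt=0.02 q=[ 37.  26.  -8.  56.  -0. 161.] F=[-3.1 -1.9  2.1] gap=0.184 grip=60 | shift [-0.0022 -0.001   0.0068] turn [ 0.  0. -0.]
insert (array([0.4816, 0.3603]), np.float64(0.08973068063010947), np.float64(0.0011712210415849422), 1676, np.float64(0.13781580950596137))
```

View pics/s3.png

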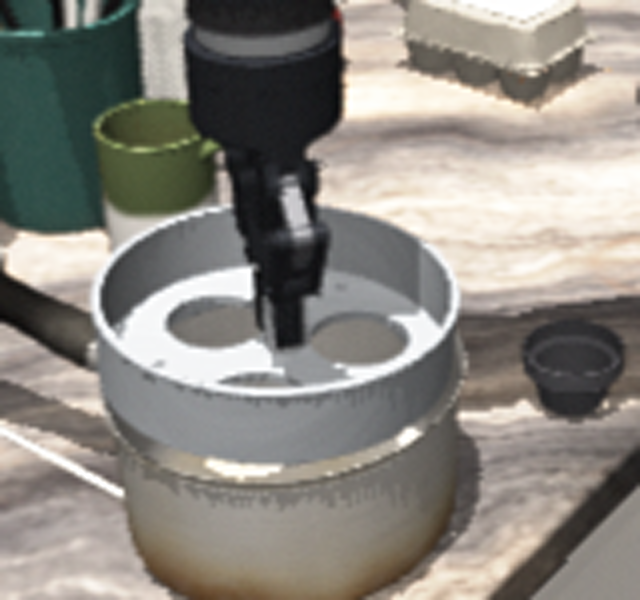

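The insert has partly entered the pan. A side force of about 3 N says it is slightly too far along +x/+y, so I'll nudge it back and lower further.

Request:
{"fn": "jog_arm", "kwargs": {"plan": [[0,0,0,-0.001,0,0,255],[0,0,0,-0.002,-0.0005,0,255],[0,0,0,-0.002,-0.0005,0.002,255],[0,0,0,-0.002,-0.0005,0.004,255],[0,0,0,-0.002,-0.0005,0.006,255]]}}

```text
time_s: 7.43
eef_pos: [0.4825, 0.3585, 0.1139]
eef_rot: [-2.78, -1.463, -0.003]
ft_force: [-5.6, -3.0, 15.5]
finger_gap: 0.185
grip_force: 61.6
```

```bash
python3 -c "
from h import *
go(.4816,.358,.111,55.5)"
```

```text
t=7.4 pos=[0.4825 0.3585 0.1139] th=55.5 tilt=0.13 q=[ 37.  26.  -9.  55.   0. 161.] F=[-5.6 -3.  15.5] gap=0.185 grip=62 | shift [-0.0009 -0.0004  0.0029] turn [ 0.  -0.1  0. ]
```

Request:
{"fn": "jog_arm", "kwargs": {"plan": [[0,0,0,-0.001,-0.0005,-0.001,255],[0,0,0,-0.0015,-0.001,-0.001,255],[0,0,0,-0.0015,-0.001,0,255],[0,0,0,-0.0015,-0.001,0.001,255],[0,0,0,-0.0015,-0.001,0.001,255]]}}

```text
time_s: 7.85
eef_pos: [0.4826, 0.3587, 0.1132]
eef_rot: [-2.78, -1.462, -0.009]
ft_force: [-2.0, -1.4, 15.2]
finger_gap: 0.184
grip_force: 61.6
```

```bash
python3 -c "
from h import *
np.set_printoptions(precision=4,suppress=True)
go(.4816,.358,.111,55.5)
for n in('top','scene'):
  p=cam(n);P,_=near(p,(.482,.359),.096,.125,.16);P=P[np.hypot(P[:,0]-.482,P[:,1]-.359)>.085]
  a=np.degrees(np.arctan2(P[:,1]-.359,P[:,0]-.482))
  print(n,[(t,round(np.percentile(P[abs(a-t)<22,2],90),4)) for t in range(-157,180,45) if (abs(a-t)<22).sum()>5])
"
```

```text
t=7.8 pos=[0.4826 0.3587 0.1132] th=55.5 tilt=0.34 q=[ 37.  26.  -9.  54.  -0. 161.] F=[-2.  -1.4 15.2] gap=0.184 grip=62 | shift [-0.0012 -0.0005  0.0022] turn [ 0.1 -0.3 -0. ]
top [(-157, np.float64(0.1354)), (-112, np.float64(0.1377)), (-67, np.float64(0.1447)), (-22, np.float64(0.152)), (23, np.float64(0.1547))]
scene [(-157, np.float64(0.1337)), (-112, np.float64(0.1361)), (-67, np.float64(0.1397)), (-22, np.float64(0.1493)), (23, np.float64(0.1538)), (68, np.float64(0.1525)), (113, np.float64(0.1457)), (158, np.float64(0.1388))]
```

The rim heights show the insert tilted about 6°, high on the +x side, with its skirt catching there. I'll lift clear and measure the tilt in the hand.

Request:
{"fn": "jog_arm", "kwargs": {"plan": [[0,0,0,0,0,-0.01,255],[0,0,0,0,0,-0.025,255],[0,0,0,0,0,-0.035,255],[0,0,0,0,0,-0.035,255],[0,0,0,0,0,-0.035,255]]}}

```text
time_s: 8.37
eef_pos: [0.4806, 0.3576, 0.145]
eef_rot: [-2.78, -1.462, 0.0]
ft_force: [-0.4, -0.5, -3.5]
finger_gap: 0.185
grip_force: 59.8
```

```bash
cat >> h.py <<'E'
def rimtilt(p,c,z0,z1,r0=.083,r1=.1):
    """plane through the top edge of a ring: slope, height at c, tilt deg, direction of the high side"""
    P,_=near(p,c,r1,z0,z1);d=P[:,:2]-c;P=P[np.hypot(*d.T)>r0];d=P[:,:2]-c
    a=np.degrees(np.arctan2(d[:,1],d[:,0]));Q=[]
    for t in range(-180,180,15):
        m=abs((a-t+180)%360-180)<8
        if m.sum()>8: Q.append([.09*np.cos(np.radians(t)),.09*np.sin(np.radians(t)),1,np.percentile(P[m,2],92)])
    Q=np.array(Q)
    f=least_squares(lambda v:Q[:,:3]@v-Q[:,3],[0,0,.1],loss="soft_l1",f_scale=.001).x
    return dict(n=len(Q),tilt=round(np.degrees(np.hypot(*f[:2])),2),dir=round(np.degrees(np.arctan2(f[1],f[0]))),z=round(f[2],4),slope=np.round(np.degrees(f[:2]),2),rms=round(float(np.std(Q[:,:3]@f-Q[:,3])),4))
E
python3 -c "
from h import *
np.set_printoptions(precision=4,suppress=True)
go(.4816,.358,.111,55.5)
for n in('top','scene'):
  p=cam(n);print(n,rimtilt(p,(.482,.358),.14,.215),ring(p,(.482,.358),.08,.1,.15,.20), ring(p,(.482,.358),.086,.098,.088,.103))
save(p,'pics/s4.png',(110,150,270,300))
"
```

```text
t=8.4 pos=[0.4806 0.3576 0.145 ] th=55.5 tilt=0.01 q=[ 37.  25.  -6.  59.   0. 161.] F=[-0.4 -0.5 -3.5] gap=0.185 grip=60 | shift [0.0009 0.0006 0.034 ] turn [-0.  0. -0.]
top {'n': 15, 'tilt': np.float64(2.92), 'dir': 23, 'z': np.float64(0.1772), 'slope': array([2.69, 1.15]), 'rms': 0.0009} (array([0.4797, 0.3571]), np.float64(0.08969797004561733), np.float64(0.001195845329371824), 354, np.float64(0.17193004411688995)) (array([0.4817, 0.3573]), np.float64(0.09181993922460158), np.float64(0.0013770147676740404), 135, np.float64(0.09535615877696624))
scene {'n': 23, 'tilt': np.float64(3.17), 'dir': 25, 'z': np.float64(0.1739), 'slope': array([2.88, 1.32]), 'rms': 0.0006} (array([0.4782, 0.3584]), np.float64(0.08980089860593678), np.float64(0.001222127971637452), 1771, np.float64(0.1636566249723576)) (array([0.4812, 0.3581]), np.float64(0.09180512022014456), np.float64(0.0017721682350546927), 469, np.float64(0.09320429421935505))
```

View pics/s4.png

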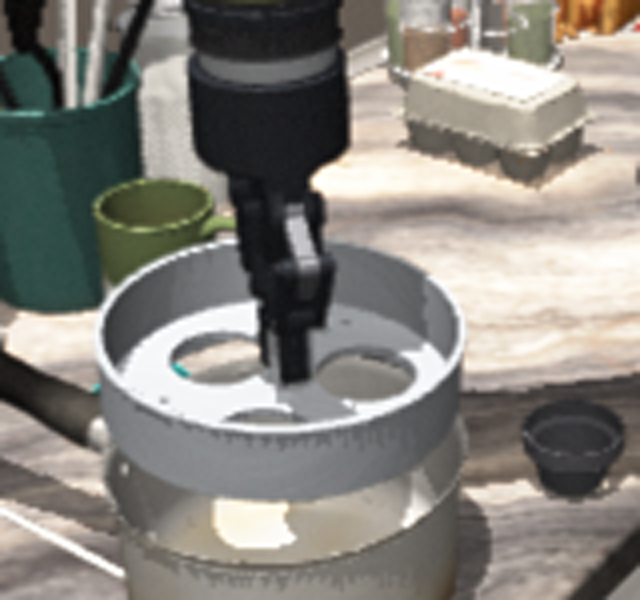

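Tilt in the hand is 3°, high toward 24°. I'll turn the tool to level the insert and lower again.

Request:
{"fn": "jog_arm", "kwargs": {"plan": [[0.8,-1.3,0,0,0.001,0.0,255],[1.6,-2.6,0,0,0.001,0.005,255],[1.6,-2.6,0,0,0.001,0.012,255],[1.6,-2.6,0,0,0.001,0.016,255],[1.6,-2.6,0,0,0.001,0.016,255]]}}

```text
time_s: 8.88
eef_pos: [0.4802, 0.3559, 0.1271]
eef_rot: [-2.777, -1.46, 0.089]
ft_force: [-0.7, 0.4, -3.8]
finger_gap: 0.185
grip_force: 59.8
```

```bash
python3 -c "
from h import *
np.set_printoptions(precision=4,suppress=True)
go(.4816,.358,.111,55.5)
for n in('top','scene'):
  p=cam(n);print(n,rimtilt(p,(.482,.358),.13,.195),ring(p,(.482,.358),.08,.1,.14,.18), ring(p,(.482,.358),.086,.098,.088,.103))
"
```

```text
t=8.9 pos=[0.4802 0.3559 0.1271] th=55.5 tilt=3.26 q=[ 36.  28.  -4.  61.   1. 161.] F=[-0.7  0.4 -3.8] gap=0.185 grip=60 | shift [0.0033 0.0005 0.0159] turn [-1.7  2.8 -0. ]
top {'n': 14, 'tilt': np.float64(0.35), 'dir': -94, 'z': np.float64(0.1582), 'slope': array([-0.03, -0.35]), 'rms': 0.0006} (array([0.4806, 0.3561]), np.float64(0.08977074118310868), np.float64(0.0012706161334824953), 288, np.float64(0.15543622782970845)) (array([0.4817, 0.3575]), np.float64(0.09195868493330456), np.float64(0.001369812239847564), 123, np.float64(0.09499721879860035))
scene {'n': 23, 'tilt': np.float64(0.16), 'dir': 20, 'z': np.float64(0.1574), 'slope': array([0.15, 0.05]), 'rms': 0.0005} (array([0.4794, 0.3579]), np.float64(0.08980914171596242), np.float64(0.0011537347900561904), 1361, np.float64(0.15059881163072547)) (array([0.4808, 0.3585]), np.float64(0.09137620422102083), np.float64(0.0016303318992423035), 306, np.float64(0.09243091193953812))
```

Request:
{"fn": "jog_arm", "kwargs": {"plan": [[0,0,0,0.002,0.001,0.002,255],[0,0,0,0.002,0.001,0.005,255],[0,0,0,0.002,0.001,0.008,255],[0,0,0,0.002,0.001,0.011,255],[0,0,0,0.002,0.001,0.012,255]]}}

```text
time_s: 9.4
eef_pos: [0.4822, 0.3572, 0.1173]
eef_rot: [-2.777, -1.46, 0.085]
ft_force: [-3.3, -1.5, 2.6]
finger_gap: 0.187
grip_force: 60.4
```

Request:
{"fn": "jog_arm", "kwargs": {"plan": [[0,0,0,0,0,0.001,255],[0,0,0,0,0,0.002,255],[0,0,0,0,0,0.003,255],[0,0,0,0,0,0.003,255]]}}

```text
time_s: 9.73
eef_pos: [0.4823, 0.3575, 0.1156]
eef_rot: [-2.776, -1.46, 0.083]
ft_force: [-3.6, -2.7, 7.6]
finger_gap: 0.185
grip_force: 61.2
```

```bash
python3 -c "
from h import *
np.set_printoptions(precision=4,suppress=True)
go(.4816,.358,.111,55.5)
for n in('top','scene'):
  p=cam(n);print(n,rimtilt(p,(.482,.358),.118,.195),ring(p,(.482,.358),.08,.1,.12,.18))
"
```

```text
t=9.7 pos=[0.4823 0.3575 0.1156] th=55.5 tilt=3.04 q=[ 36.  28.  -5.  60.   1. 161.] F=[-3.6 -2.7  7.6] gap=0.185 grip=61 | shift [ 0.0003 -0.0007  0.0046] turn [-1.6  2.6 -0. ]
top {'n': 14, 'tilt': np.float64(4.7), 'dir': 37, 'z': np.float64(0.1475), 'slope': array([3.74, 2.85]), 'rms': 0.0011} (array([0.482 , 0.3571]), np.float64(0.08981803889249788), np.float64(0.0012571003637243086), 284, np.float64(0.14057597132336963))
scene {'n': 23, 'tilt': np.float64(4.87), 'dir': 45, 'z': np.float64(0.1453), 'slope': array([3.45, 3.44]), 'rms': 0.0005} (array([0.4811, 0.3591]), np.float64(0.08975885058458768), np.float64(0.0012325571694813335), 1855, np.float64(0.13462453387267925))
```

Request:
{"fn": "jog_arm", "kwargs": {"plan": [[0,0,0,0,0,-0.01,255],[0,0,0,0,0,-0.025,255],[0,0,0,0,0,-0.045,255],[0,0,0,0,0,-0.06,255],[0,0,0,0,0,-0.06,255]]}}

```text
time_s: 10.25
eef_pos: [0.4881, 0.3607, 0.1776]
eef_rot: [-2.776, -1.46, 0.072]
ft_force: [1.2, 0.7, -2.5]
finger_gap: 0.182
grip_force: 59.8
```

```bash
cat >> h.py <<'E'
def panrim(p,c0=(.4815,.358),zlo=.088,zhi=.103,h=22,half=40):
    c=np.array(c0)
    for _ in range(5):
        P,_p=near(p,c,.099,zlo,zhi);d=P[:,:2]-c;a=np.degrees(np.arctan2(d[:,1],d[:,0]))
        k=(np.hypot(*d.T)>.085)&(abs((a-h+180)%360-180)>half);Q=P[k];c,r,e=circ(Q[:,:2],.0915)
    return c,r,e,len(Q)
E
python3 -c "
from h import *
np.set_printoptions(precision=4,suppress=True)
go(.4816,.358,.111,55.5)
for n in('top','scene'):
  p=cam(n);print(n,rimtilt(p,(.482,.358),.16,.25),ring(p,(.482,.358),.08,.1,.18,.23), panrim(p))
  P,_=near(p,(.482,.358),.13,.085,.14);d=P[:,:2]-(.4815,.3577);r=np.hypot(*d.T);a=np.degrees(np.arctan2(d[:,1],d[:,0]))
  for t in range(-180,180,20):
    m=abs((a-t+180)%360-180)<10
    for lo,hi in((.085,.092),(.092,.1),(.1,.14)):
      q=m&(P[:,2]>lo)&(P[:,2]<=hi)
      if q.sum()>2: print(t,lo,q.sum(),'r',np.round(r[q].min(),4),np.round(np.median(r[q]),4),np.round(r[q].max(),4),end=' | ')
    print()
"
```

```text
t=10.2 pos=[0.4881 0.3607 0.1776] th=55.5 tilt=2.64 q=[ 36.  26.   1.  68.   1. 161.] F=[ 1.2  0.7 -2.5] gap=0.182 grip=60 | shift [-0.0033 -0.0021  0.0668] turn [-1.5  2.2 -0. ]
top {'n': 14, 'tilt': np.float64(0.66), 'dir': 24, 'z': np.float64(0.2083), 'slope': array([0.61, 0.27]), 'rms': 0.001} (array([0.488 , 0.3605]), np.float64(0.08969131256383336), np.float64(0.0011570318143416254), 399, np.float64(0.20407427118417876)) (array([0.4815, 0.3571]), 0.0915, np.float64(0.001364899366979783), 135)
-180 0.085 7 r 0.0892 0.0896 0.0925 | -180 0.092 11 r 0.0898 0.0919 0.0932 | 
-160 0.085 5 r 0.0889 0.09 0.0909 | -160 0.092 12 r 0.0897 0.0921 0.0935 | 
-140 0.092 15 r 0.0906 0.0922 0.0942 | 
-120 0.085 5 r 0.0895 0.0897 0.0922 | -120 0.092 12 r 0.0902 0.0925 0.0944 | 
-100 0.092 13 r 0.0901 0.0919 0.0944 | 
-80 0.085 3 r 0.0895 0.0899 0.0901 | -80 0.092 12 r 0.0912 0.0928 0.0946 | 
-60 0.085 6 r 0.0894 0.0898 0.0916 | -60 0.092 11 r 0.0904 0.0923 0.094 | 
-40 0.085 3 r 0.0894 0.0899 0.0911 | -40 0.092 14 r 0.0906 0.0921 0.0939 | 

0 0.085 5 r 0.1203 0.1232 0.1269 | 0 0.092 8 r 0.0893 0.
[... 681 characters left out ...]
0.0926 0.0947 | 
-100 0.085 15 r 0.0892 0.0904 0.0922 | -100 0.092 14 r 0.0887 0.0926 0.0949 | 




0 0.092 3 r 0.1221 0.1271 0.1292 | 
20 0.085 86 r 0.0863 0.1078 0.1292 | 20 0.092 78 r 0.0895 0.1175 0.1304 | 
40 0.085 9 r 0.0896 0.0901 0.0908 | 40 0.092 27 r 0.09 0.0925 0.0946 | 
60 0.092 16 r 0.0906 0.0933 0.0948 | 
80 0.085 17 r 0.0903 0.0908 0.0917 | 80 0.092 8 r 0.0923 0.0944 0.0952 | 
100 0.085 34 r 0.089 0.0908 0.0928 | 100 0.092 16 r 0.0911 0.0935 0.0953 | 
120 0.085 45 r 0.0892 0.0907 0.0923 | 120 0.092 20 r 0.0921 0.0934 0.0954 | 
140 0.085 40 r 0.0883 0.0907 0.0933 | 140 0.092 24 r 0.0907 0.0934 0.0964 | 
160 0.085 35 r 0.0889 0.0908 0.0926 | 160 0.092 21 r 0.0911 0.0932 0.0963 |
```

Request:
{"fn": "jog_arm", "kwargs": {"plan": [[0.2,-0.5,0,-0.003,-0.001,0.015,255],[0.2,-0.5,0,-0.005,-0.002,0.035,255],[0.2,-0.5,0,-0.005,-0.002,0.05,255],[0.2,-0.5,0,-0.005,-0.002,0.05,255],[0.2,-0.5,0,-0.005,-0.002,0.05,255]]}}

```text
time_s: 10.77
eef_pos: [0.4773, 0.3538, 0.1224]
eef_rot: [-2.777, -1.461, 0.105]
ft_force: [-0.2, -0.3, -2.8]
finger_gap: 0.184
grip_force: 59.7
```

```bash
python3 -c "
from h import *
np.set_printoptions(precision=4,suppress=True)
go(.4803,.3572,.111,55.5)
for n in('top','scene'):
  p=cam(n);print(n,rimtilt(p,(.48,.357),.13,.195),ring(p,(.48,.357),.08,.1,.14,.18),panrim(p))
"
```

```text
t=10.8 pos=[0.4773 0.3538 0.1224] th=55.5 tilt=3.85 q=[ 36.  28.  -5.  61.   1. 161.] F=[-0.2 -0.3 -2.8] gap=0.184 grip=60 | shift [0.0052 0.001  0.0111] turn [-1.9  3.4 -0. ]
top {'n': 14, 'tilt': np.float64(0.69), 'dir': 166, 'z': np.float64(0.155), 'slope': array([-0.67,  0.17]), 'rms': 0.001} (array([0.4779, 0.3544]), np.float64(0.08993595601004487), np.float64(0.0013364356301902528), 258, np.float64(0.15143263639457238)) (array([0.4808, 0.3567]), 0.0915, np.float64(0.0013960707596184663), 88)
scene {'n': 23, 'tilt': np.float64(0.26), 'dir': -116, 'z': np.float64(0.1535), 'slope': array([-0.12, -0.23]), 'rms': 0.0004} (array([0.4774, 0.3564]), np.float64(0.0898655101465071), np.float64(0.0012507761965453534), 1078, np.float64(0.14846920578374312)) (array([0.4808, 0.3566]), 0.0915, np.float64(0.004675633120897538), 46)
```

Request:
{"fn": "jog_arm", "kwargs": {"plan": [[-0.1,0.3,0,0.0015,0.0005,-0.003,255],[-0.1,0.3,0,0.003,0.0012,-0.003,255],[-0.1,0.3,0,0.0035,0.0014,0,255],[-0.1,0.3,0,0.0035,0.0014,0.004,255],[-0.1,0.3,0,0.0035,0.0014,0.004,255]]}}

```text
time_s: 11.28
eef_pos: [0.4812, 0.3566, 0.1196]
eef_rot: [-2.776, -1.46, 0.091]
ft_force: [-0.7, -0.5, -3.9]
finger_gap: 0.183
grip_force: 59.7
```

```bash
python3 -c "
from h import *
np.set_printoptions(precision=4,suppress=True)
go(.4803,.3572,.111,55.5)
for n in('top','scene'):
  p=cam(n);print(n,rimtilt(p,(.48,.357),.13,.195),ring(p,(.48,.357),.08,.1,.14,.18),panrim(p))
"
```

```text
t=11.3 pos=[0.4812 0.3566 0.1196] th=55.5 tilt=3.33 q=[ 36.  28.  -5.  60.   1. 161.] F=[-0.7 -0.5 -3.9] gap=0.183 grip=60 | shift [ 0.0004 -0.0009  0.0086] turn [-1.7  2.9 -0. ]
top {'n': 14, 'tilt': np.float64(0.3), 'dir': -39, 'z': np.float64(0.1514), 'slope': array([ 0.23, -0.19]), 'rms': 0.0008} (array([0.4818, 0.3572]), np.float64(0.08990117179358526), np.float64(0.0013267973127043863), 234, np.float64(0.14885134528591037)) (array([0.4816, 0.3568]), 0.0915, np.float64(0.0013522429505570842), 119)
scene {'n': 23, 'tilt': np.float64(0.03), 'dir': -26, 'z': np.float64(0.1496), 'slope': array([ 0.03, -0.02]), 'rms': 0.0004} (array([0.4802, 0.3583]), np.float64(0.08989551847030344), np.float64(0.0013434022598031198), 820, np.float64(0.14684455717656406)) (array([0.481, 0.358]), 0.0915, np.float64(0.0017057367269005558), 237)
```

The insert is level, centred to 0.5 mm and already 4 mm into the pan with no contact, so I continue down.

Request:
{"fn": "jog_arm", "kwargs": {"plan": [[0,0,0,0,0,0.002,255],[0,0,0,0,0,0.003,255],[0,0,0,0.0002,0,0.004,255],[0,0,0,0.0002,0.0001,0.005,255],[0,0,0,0.0002,0.0001,0.005,255]]}}

```text
time_s: 11.8
eef_pos: [0.4813, 0.3567, 0.115]
eef_rot: [-2.776, -1.46, 0.09]
ft_force: [0.4, -0.7, -2.6]
finger_gap: 0.186
grip_force: 59.7
```

```bash
python3 -c "
from h import *
np.set_printoptions(precision=4,suppress=True)
go(.4803,.3572,.111,55.5)
for n in('top','scene'):
  p=cam(n);print(n,rimtilt(p,(.48,.357),.12,.195),ring(p,(.48,.357),.08,.1,.13,.18))
"
```

```text
t=11.8 pos=[0.4813 0.3567 0.115 ] th=55.5 tilt=3.31 q=[ 36.  28.  -5.  60.   1. 161.] F=[ 0.4 -0.7 -2.6] gap=0.186 grip=60 | shift [ 0.    -0.001  0.004] turn [-1.7  2.8 -0. ]
top {'n': 14, 'tilt': np.float64(0.18), 'dir': -59, 'z': np.float64(0.1463), 'slope': array([ 0.09, -0.16]), 'rms': 0.0008} (array([0.4818, 0.3569]), np.float64(0.08982922420549555), np.float64(0.0012890786775592504), 270, np.float64(0.14347740679936605))
scene {'n': 23, 'tilt': np.float64(0.11), 'dir': -60, 'z': np.float64(0.1448), 'slope': array([ 0.06, -0.1 ]), 'rms': 0.0005} (array([0.4804, 0.3585]), np.float64(0.08982065572605356), np.float64(0.0012065723921646397), 1156, np.float64(0.13892445952200072))
```

Request:
{"fn": "jog_arm", "kwargs": {"plan": [[0,0,0,0,0,0.001,255],[0,0,0,0,0,0.002,255],[0,0,0,0.0002,0,0.003,255],[0,0,0,0.0002,0,0.004,255],[0,0,0,0.0002,0,0.004,255]]}}

```text
time_s: 12.32
eef_pos: [0.481, 0.3568, 0.111]
eef_rot: [-2.776, -1.46, 0.091]
ft_force: [-1.8, -0.8, -2.9]
finger_gap: 0.185
grip_force: 59.9
```

```bash
python3 -c "
from h import *
np.set_printoptions(precision=4,suppress=True)
go(.4803,.3572,.111,55.5)
for n in('top','scene'):
  p=cam(n);print(n,rimtilt(p,(.48,.357),.118,.195),ring(p,(.48,.357),.08,.1,.12,.18))
"
```

```text
t=12.3 pos=[0.481  0.3568 0.111 ] th=55.5 tilt=3.33 q=[ 36.  28.  -6.  59.   1. 161.] F=[-1.8 -0.8 -2.9] gap=0.185 grip=60 | shift [-0.     -0.0008  0.    ] turn [-1.7  2.8 -0. ]
top {'n': 14, 'tilt': np.float64(0.33), 'dir': -177, 'z': np.float64(0.1429), 'slope': array([-0.33, -0.01]), 'rms': 0.0011} (array([0.4813, 0.3568]), np.float64(0.08967232573041979), np.float64(0.0012524666291720797), 317, np.float64(0.1387697895768727))
scene {'n': 23, 'tilt': np.float64(0.13), 'dir': -140, 'z': np.float64(0.1409), 'slope': array([-0.1 , -0.08]), 'rms': 0.0004} (array([0.4801, 0.3585]), np.float64(0.089767987367381), np.float64(0.0012096151859918726), 1538, np.float64(0.13200283987411074))
```

Request:
{"fn": "jog_arm", "kwargs": {"plan": [[0,0,0,0,0,0.0005,255],[0,0,0,0,0,0.0005,150],[0,0,0,0,0,0.0005,60],[0,0,0,0,0,0.0005,60],[0,0,0,0,0,0.0005,60]]}}

```text
time_s: 12.83
eef_pos: [0.4822, 0.3574, 0.1113]
eef_rot: [-2.776, -1.46, 0.086]
ft_force: [-0.2, -0.0, 0.4]
finger_gap: 0.743
grip_force: 0.0
```

Request:
{"fn": "jog_arm", "kwargs": {"plan": [[0,0,0,0,0,-0.01,60],[0,0,0,0,0,-0.03,60],[-0.8,1.4,0,0,0,-0.06,60],[-1.7,2.8,0,0,0,-0.09,60],[-1.7,2.8,0,0,0,-0.12,60]]}}

```text
time_s: 13.25
eef_pos: [0.4871, 0.3594, 0.2329]
eef_rot: [-2.78, -1.463, -0.003]
ft_force: [-0.7, 1.6, 0.3]
finger_gap: 0.762
grip_force: 0.0
```

```bash
cat > st.py <<'E'
from h import *
np.set_printoptions(precision=4,suppress=True)
for n in('top','scene'):
  p=cam(n);print(n,rimtilt(p,(.481,.3575),.118,.165),ring(p,(.481,.3575),.08,.1,.12,.16))
go(.415,.1805,.2,60)
E
python3 st.py
```

```text
top {'n': 14, 'tilt': np.float64(0.2), 'dir': -164, 'z': np.float64(0.1426), 'slope': array([-0.19, -0.05]), 'rms': 0.0007} (array([0.4813, 0.3568]), np.float64(0.08981409880963147), np.float64(0.0012329682380622898), 288, np.float64(0.1391771189433767))
scene {'n': 24, 'tilt': np.float64(0.09), 'dir': -91, 'z': np.float64(0.1408), 'slope': array([-0.  , -0.09]), 'rms': 0.0005} (array([0.48  , 0.3584]), np.float64(0.08979739067590552), np.float64(0.0012376489538372378), 1694, np.float64(0.1320087654537648))
t=13.3 pos=[0.4905 0.3618 0.2376] th=55.5 tilt=0.70 q=[ 36.  23.   5.  71.  -0. 161.] F=[ 0.6 -0.   0.5] gap=0.762 grip=0 | shift [-0.1926  0.0403  0.0356] turn [ 0.3 -0.6 -4.5]
```

The insert is seated level at the right height (rim 0.142). Next I move over cup A and re-measure the hole angles.

Request:
{"fn": "jog_arm", "kwargs": {"plan": [[0,0,0,-0.038,0.008,0,0],[0,0,-1,-0.076,0.016,0.01,0],[0,0,-2,-0.114,0.024,0.02,0],[0,0,-3,-0.152,0.032,0.03,0],[0,0,-3.5,-0.188,0.04,0.035,0]]}}

```text
time_s: 13.77
eef_pos: [0.4123, 0.1802, 0.1945]
eef_rot: [2.733, 1.548, -0.003]
ft_force: [0.9, -0.5, 0.1]
finger_gap: 0.999
grip_force: 0.0
```

Request:
{"fn": "jog_arm", "kwargs": {"plan": [[0,0,0,0,0,0.02,0],[0,0,0,0,0,0.05,0],[0,0,0,0,0,0.08,0],[0,0,0,0,0,0.09,0],[0,0,0,0,0,0.09,0]]}}

```text
time_s: 14.18
eef_pos: [0.4117, 0.1809, 0.1031]
eef_rot: [-2.734, -1.546, 0.009]
ft_force: [0.0, -0.3, 0.2]
finger_gap: 1.003
grip_force: 0.0
```

```bash
cat > holes.py <<'E'
from h import *
np.set_printoptions(precision=4,suppress=True)
go(.415,.1805,.032,59)
def fit(p,c,a0,z=.102):
    n=np.arange(-.1,.1,.0005); X,Y=np.meshgrid(n,n,indexing="ij")
    uv=proj(p,np.c_[(X+c[0]).ravel(),(Y+c[1]).ravel(),np.full(X.size,z)]).astype(np.float32)
    g=cv2.remap(p["pixels"],uv[:,0].reshape(X.shape),uv[:,1].reshape(X.shape),cv2.INTER_LINEAR)
    im=-cv2.cvtColor(g,cv2.COLOR_RGB2GRAY).astype(float)
    def score(v):
        s=0
        for k in range(3):
            a=np.radians(v[2]+120*k); h=np.hypot(X-v[0]-.045*np.cos(a),Y-v[1]-.045*np.sin(a))
            s+=im[h<.0265].mean()-im[(h>.0275)&(h<.032)].mean()
        return s
    b=(0,0,a0)
    for st,ra in((.003,6),(.001,2),(.0005,1)):
        b=max(((score((b[0]+i*st,b[1]+j*st,b[2]+k*ra/2)),b[0]+i*st,b[1]+j*st,b[2]+k*ra/2) for i in range(-2,3) for j in range(-2,3) for k in range(-4,5)))[1:]
    return g,(c[0]+b[0],c[1]+b[1],b[2]),score(b)
G=[]
for n in('top','scene'):
    p=cam(n); g,b,s=fit(p,(.4807,.3576),119); print(n,np.round(b,4),s); G.append(g[::-1,::-1,::-1])
    print(rimtilt(p,(.481,.3575),.118,.165),ring(p,(.481,.3575),.08,.1,.12,.16))
cv2.imwrite("pics/holes.png",np.hstack(G))
E
python3 holes.py
```

```text
t=14.2 pos=[0.4117 0.1809 0.1031] th=59.0 tilt=0.33 q=[ 24.  14. -31.  46.  -0. 145.] F=[ 0.  -0.3  0.2] gap=1.003 grip=0 | shift [0.0017 0.0033 0.0711] turn [-0.2  0.3 -0. ]
top [  0.4817   0.3596 118.5   ] 82.51606854620815
{'n': 17, 'tilt': np.float64(0.5), 'dir': -86, 'z': np.float64(0.1425), 'slope': array([ 0.03, -0.5 ]), 'rms': 0.0005} (array([0.4813, 0.3565]), np.float64(0.08974606092053916), np.float64(0.0014075568363992041), 473, np.float64(0.13782812814756262))
scene [  0.4812   0.3586 118.5   ] 214.78757114785574
{'n': 24, 'tilt': np.float64(0.02), 'dir': 10, 'z': np.float64(0.1408), 'slope': array([0.02, 0.  ]), 'rms': 0.0004} (array([0.4801, 0.3584]), np.float64(0.08979268297119285), np.float64(0.0012425504463600258), 1695, np.float64(0.1318973245771765))
```

View pics/holes.png

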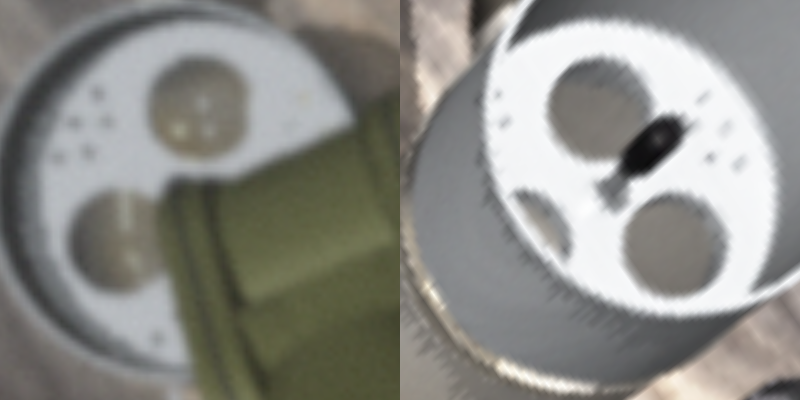

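Both views show the holes at about 118.5°, −1.5° and −121.5°, with the axis near (0.481, 0.358). Now I grasp cup A.

Request:
{"fn": "jog_arm", "kwargs": {"plan": [[-0.2,0.3,0,0.0015,0.003,0.02,0],[-0.2,0.3,0,0.0015,0.003,0.05,0],[-0.2,0.3,0,0.0015,0.003,0.072,0],[-0.2,0.3,0,0.0015,0.003,0.079,0],[-0.2,0.3,0,0.0015,0.003,0.079,0]]}}

```text
time_s: 14.7
eef_pos: [0.417, 0.1817, 0.0261]
eef_rot: [2.734, 1.547, 0.007]
ft_force: [-0.3, 0.1, -0.8]
finger_gap: 1.002
grip_force: 0.0
```

```bash
python3 -c "
from h import *
go(.415,.1805,.023,58.5)
p=cam('scene');P,_=near(p,(.415,.1805),.08,.02,.09);print(ring(p,(.415,.1805),.025,.036,.033,.045))"
```

```text
t=14.7 pos=[0.417  0.1817 0.0261] th=59.0 tilt=0.26 q=[ 24.  19. -37.  34.   0. 145.] F=[-0.3  0.1 -0.8] gap=1.002 grip=0 | shift [-0.0021 -0.0011  0.0031] turn [ 0.1 -0.2  0.5]
(array([0.41411045, 0.17995816]), np.float64(0.030593682820826546), np.float64(0.0011002625869923322), 62, np.float64(0.0353934310690599))
```

Request:
{"fn": "jog_arm", "kwargs": {"plan": [[0,0,0,-0.002,-0.001,0.003,0],[0,0,0,-0.002,-0.001,0.003,40],[0,0,0,-0.002,-0.001,0.003,120],[0,0,0,-0.002,-0.001,0.003,160],[0,0,0,-0.002,-0.001,0.003,160]], "squeeze": 40}}

```text
time_s: 15.17
eef_pos: [0.4164, 0.181, 0.025]
eef_rot: [2.734, 1.546, 0.013]
ft_force: [-1.6, -0.6, 7.8]
finger_gap: 0.69
grip_force: 41.8
```

Request:
{"fn": "jog_arm", "kwargs": {"plan": [[0,0,0,0,0,0,255],[0,0,0,0,0,0,255],[0,0,0,0,0,0,255]]}}

```text
time_s: 15.42
eef_pos: [0.4164, 0.181, 0.025]
eef_rot: [2.734, 1.546, 0.013]
ft_force: [-1.4, -0.2, 7.5]
finger_gap: 0.696
grip_force: 41.8
```

Request:
{"fn": "jog_arm", "kwargs": {"plan": [[0,0,0,0,0,-0.01,255],[0,0,0,0,0,-0.04,255],[0,0,0,0,0,-0.08,255],[0,0,0,0,0,-0.12,255],[0,0,0,0,0,-0.15,255]]}}

```text
time_s: 15.83
eef_pos: [0.4154, 0.1806, 0.1771]
eef_rot: [2.734, 1.546, 0.015]
ft_force: [0.9, 0.4, -0.1]
finger_gap: 0.696
grip_force: 43.8
```

```bash
python3 -c "
from h import *
go(.4574,.3196,.18,58.5)
p=cam('scene');print(ring(p,(.415,.1805),.02,.036,.16,.21))
save(p,'pics/s5.png',(130,120,290,270))"
```

```text
t=15.8 pos=[0.4154 0.1806 0.1771] th=59.0 tilt=0.55 q=[ 23.   9. -24.  56.   0. 145.] F=[ 0.9  0.4 -0.1] gap=0.696 grip=44 | shift [ 0.1408 -0.0356 -0.0019] turn [ 0.3 -0.5  0.5]
(array([0.4158052 , 0.18089099]), np.float64(0.02777748107262643), np.float64(0.003633975643498958), 416, np.float64(0.1806379766891071))
```

View pics/s5.png

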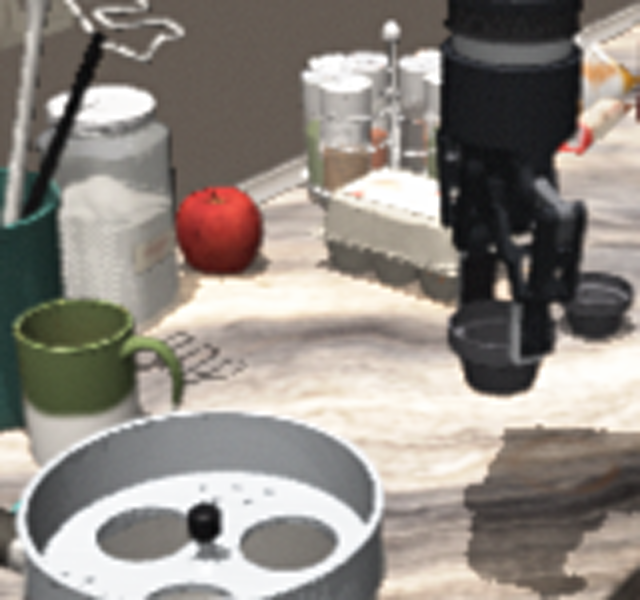

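Cup A is held upright in the fingers (495,345 in the crop). I carry it over the hole at −121.5°.

Request:
{"fn": "jog_arm", "kwargs": {"plan": [[0,0,0,0.025,-0.006,-0.006,255],[0.3,-0.5,0.5,0.055,-0.014,-0.008,255],[0.3,-0.5,0.5,0.085,-0.021,-0.008,255],[0.3,-0.5,0.5,0.115,-0.028,-0.008,255],[0.3,-0.5,0.5,0.1415,-0.035,-0.008,255]]}}

```text
time_s: 16.3
eef_pos: [0.4582, 0.3214, 0.1826]
eef_rot: [-2.741, -1.535, 0.004]
ft_force: [0.4, -0.0, -0.3]
finger_gap: 0.69
grip_force: 43.8
```

Request:
{"fn": "jog_arm", "kwargs": {"plan": [[0,0,0,0,0,0,255],[0,0,0,0,0,0,255],[0,0,0,0,0,0,255]]}}

```text
time_s: 16.55
eef_pos: [0.457, 0.319, 0.1819]
eef_rot: [2.74, 1.535, -0.008]
ft_force: [-0.6, -0.4, -0.5]
finger_gap: 0.694
grip_force: 43.8
```

```bash
python3 -c "
from h import *
go(.4581,.3201,.103,58.5)
p=cam('scene')
for z in (.16,.178,.198): print(proj(p,[[.4581,.3201,z],[.4581+.0257,.3201+.0405,z],[.4581,.3201,z-.05]]))
save(p,'pics/s6.png',(110,150,270,300))"
```

```text
t=16.6 pos=[0.457  0.319  0.1819] th=58.5 tilt=0.30 q=[ 35.  20.  -9.  62.  -0. 156.] F=[-0.6 -0.4 -0.5] gap=0.694 grip=44 | shift [0.002  0.0005 0.0789] turn [-0.1  0.3 -0. ]
[[200.56004961 231.77234189]
 [178.00425087 236.361446  ]
 [201.27332645 251.95456077]]
[[200.29371242 224.25476205]
 [177.51994722 228.7200405 ]
 [201.02092089 244.80447528]]
[[199.99154913 215.73803903]
 [176.97039444 220.05939343]
 [200.73473734 236.70847758]]
```

View pics/s6.png

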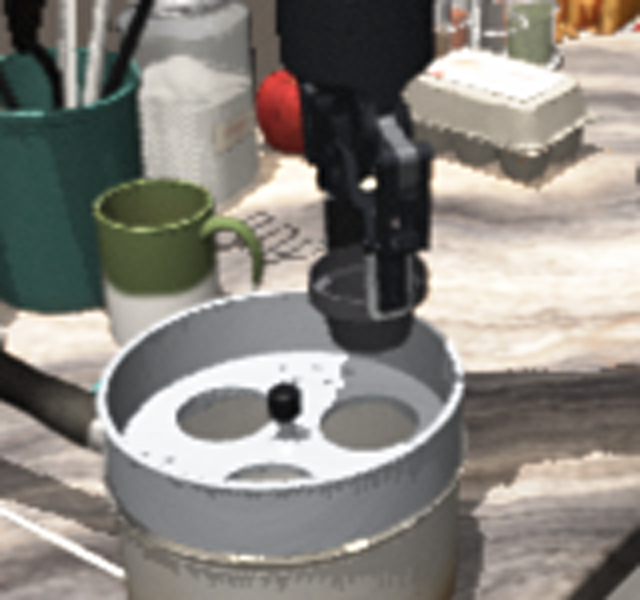

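The cup hangs straight above the right-hand hole (370,420 in the crop). I lower in two stages.

Request:
{"fn": "jog_arm", "kwargs": {"plan": [[-0.1,0.3,0,0.001,0.0005,0.015,255],[-0.1,0.3,0,0.002,0.0005,0.035,255],[-0.1,0.3,0,0.002,0.0005,0.05,255],[-0.1,0.3,0,0.002,0.0005,0.052,255],[-0.1,0.3,0,0.002,0.0005,0.052,255]]}}

```text
time_s: 17.02
eef_pos: [0.4577, 0.3192, 0.1295]
eef_rot: [-2.742, -1.533, 0.002]
ft_force: [-0.3, -0.6, -0.3]
finger_gap: 0.692
grip_force: 43.8
```

```bash
python3 -c "
from h import *
go(.4581,.3201,.103,58.5)"
```

```text
t=17.0 pos=[0.4577 0.3192 0.1295] th=58.4 tilt=0.09 q=[ 35.  22. -14.  55.   0. 156.] F=[-0.3 -0.6 -0.3] gap=0.692 grip=44 | shift [ 0.001  -0.0001  0.0265] turn [-0.1  0.1 -0.1]
```

Request:
{"fn": "jog_arm", "kwargs": {"plan": [[0,0,0,0.001,0,0.003,255],[0,0,0,0.001,0,0.008,255],[0,0,0,0.001,0,0.013,255],[0,0,0,0.001,0,0.018,255],[0,0,0,0.001,0,0.021,255]]}}

```text
time_s: 17.43
eef_pos: [0.4593, 0.3217, 0.1086]
eef_rot: [-2.741, -1.534, -0.002]
ft_force: [-0.4, -0.4, -0.6]
finger_gap: 0.696
grip_force: 43.8
```

```bash
python3 -c "
from h import *
go(.4581,.3201,.103,58.5)"
```

```text
t=17.4 pos=[0.4593 0.3217 0.1086] th=58.5 tilt=0.08 q=[ 35.  23. -15.  52.   0. 156.] F=[-0.4 -0.4 -0.6] gap=0.696 grip=44 | shift [-0.002  -0.0002  0.0056] turn [-0.  -0.1 -0. ]
```

Request:
{"fn": "jog_arm", "kwargs": {"plan": [[0,0,0,-0.0015,0,0.002,255],[0,0,0,-0.0015,0,0.004,255],[0,0,0,-0.0015,0,0.0055,255],[0,0,0,-0.0015,0,0.0055,255]]}}

```text
time_s: 17.77
eef_pos: [0.4585, 0.3204, 0.1033]
eef_rot: [-2.74, -1.534, -0.002]
ft_force: [-0.3, 0.2, -0.2]
finger_gap: 0.693
grip_force: 43.8
```

Request:
{"fn": "jog_arm", "kwargs": {"plan": [[0,0,0,0,0,0,60],[0,0,0,0,0,0,30],[0,0,0,0,0,0,30],[0,0,0,0,0,-0.01,30],[0,0,0,0,0,-0.03,30]]}}

```text
time_s: 18.18
eef_pos: [0.457, 0.3193, 0.1324]
eef_rot: [-2.741, -1.534, 0.005]
ft_force: [0.1, 0.1, -0.2]
finger_gap: 0.883
grip_force: 0.0
```

Request:
{"fn": "jog_arm", "kwargs": {"plan": [[0,0,0,0,0,-0.03,30],[0,0,0,0,0,-0.06,30],[0,0,0,-0.02,-0.02,-0.075,0],[0,0,0,-0.04,-0.04,-0.075,0]]}}

```text
time_s: 18.52
eef_pos: [0.4065, 0.3093, 0.2135]
eef_rot: [-2.74, -1.532, -0.018]
ft_force: [-0.4, 0.1, -0.0]
finger_gap: 1.0
grip_force: 0.0
```

```bash
cat > cups.py <<'E'
from h import *
import sys
np.set_printoptions(precision=4,suppress=True)
c=(.481,.3576)
for n in('top','scene'):
  p=cam(n);print(n,rimtilt(p,c,.118,.165),ring(p,c,.08,.1,.12,.16)[:2])
  for a in(118.5,-1.5,-121.5):
    h=np.add(c,.045*np.array([np.cos(np.radians(a)),np.sin(np.radians(a))]))
    P,_=near(p,h,.035,.104,.14)
    if len(P)>15: print(a,'expect',h,len(P),'z98',np.percentile(P[:,2],[50,98]),'ring',ring(p,h,.025,.036,.11,.125))
save(p,f'pics/{sys.argv[1]}.png',(110,150,270,300))
E
python3 cups.py s7;python3 -c "
from h import *
go(.542,.1895,.15,118.5)"
```

```text
top {'n': 17, 'tilt': np.float64(0.95), 'dir': -55, 'z': np.float64(0.1416), 'slope': array([ 0.54, -0.78]), 'rms': 0.001} (array([0.4814, 0.3567]), np.float64(0.08966249073544214))
-1.5 expect [0.526  0.3564] 18 z98 [0.105  0.1072] ring None
-121.5 expect [0.4575 0.3192] 57 z98 [0.1115 0.118 ] ring (array([0.4573, 0.3194]), np.float64(0.030161222423491816), np.float64(0.0005991378249942683), 32, np.float64(0.11409498314927624))
scene {'n': 24, 'tilt': np.float64(0.13), 'dir': 8, 'z': np.float64(0.1408), 'slope': array([0.12, 0.02]), 'rms': 0.0005} (array([0.48  , 0.3584]), np.float64(0.08980752089944745))
-121.5 expect [0.4575 0.3192] 269 z98 [0.11   0.1154] ring (array([0.4561, 0.3201]), np.float64(0.029986654888784946), np.float64(0.0011053294097849782), 135, np.float64(0.11309257211946883))
t=18.6 pos=[0.4002 0.3059 0.2104] th=58.6 tilt=0.08 q=[ 37.  13. -13.  63.   0. 159.] F=[-0.1  1.1 -0.3] gap=1.000 grip=0 | shift [-0.0254  0.1817  0.0602] turn [ -0.   -0.1 -59.9]
```

View pics/s7.png

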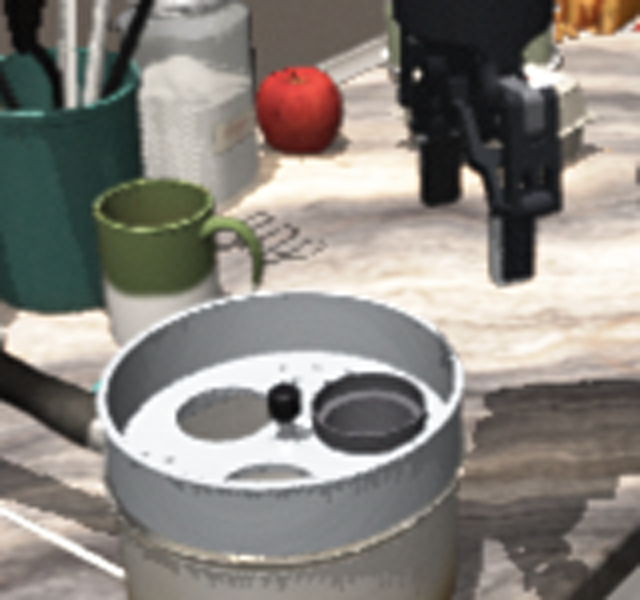

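Cup A hangs in its hole, collar level on the plate (370,410 in the crop). Next, cup B.

Request:
{"fn": "jog_arm", "kwargs": {"plan": [[0,0,-7,-0.005,0.036,0,0],[0,0,-14,-0.01,0.073,0.01,0],[0,0,-21,-0.015,0.11,0.02,0],[0,0,-28,-0.02,0.147,0.04,0],[0,0,-35,-0.024,0.181,0.06,0]]}}

```text
time_s: 19.03
eef_pos: [0.5472, 0.192, 0.1502]
eef_rot: [2.155, 2.284, 0.008]
ft_force: [0.2, 1.2, 0.0]
finger_gap: 1.003
grip_force: 0.0
```

Request:
{"fn": "jog_arm", "kwargs": {"plan": [[0,0,-7,0,0,0.02,0],[0,0,-14,0,0,0.05,0],[0,0,-21,0,0,0.07,0],[0,0,-25,0,0,0.07,0],[0,0,-25,0,0,0.07,0]]}}

```text
time_s: 19.45
eef_pos: [0.5438, 0.1922, 0.0776]
eef_rot: [-1.617, -2.691, 0.001]
ft_force: [0.6, 0.9, 0.1]
finger_gap: 0.998
grip_force: 0.0
```

```bash
python3 -c "
from h import *
go(.542,.1895,.0235,118.5)
p=cam('scene');print(ring(p,(.542,.189),.025,.036,.033,.045))"
```

```text
t=19.4 pos=[0.5438 0.1922 0.0776] th=118.0 tilt=0.13 q=[ 19.  26. -15.  49.   0.  81.] F=[0.6 0.9 0.1] gap=0.998 grip=0 | shift [-0.0016 -0.0028  0.0541] turn [-0.1 -0.1 -0.5]
None
```

Request:
{"fn": "jog_arm", "kwargs": {"plan": [[0,0,-0.5,-0.0015,-0.003,0.015,0],[0,0,-0.5,-0.0015,-0.003,0.035,0],[0,0,-0.5,-0.0015,-0.003,0.05,0],[0,0,-0.5,-0.0015,-0.003,0.053,0],[0,0,-0.5,-0.0015,-0.003,0.053,0]]}}

```text
time_s: 19.92
eef_pos: [0.5427, 0.1903, 0.0262]
eef_rot: [-1.608, -2.699, -0.002]
ft_force: [-0.2, -0.6, -0.3]
finger_gap: 1.0
grip_force: 0.0
```

```bash
python3 -c "
from h import *
go(.542,.1895,.0235,118.5)"
```

```text
t=19.9 pos=[0.5427 0.1903 0.0262] th=118.4 tilt=0.08 q=[ 19.  29. -20.  42.   0.  81.] F=[-0.2 -0.6 -0.3] gap=1.000 grip=0 | shift [-0.0004 -0.0011  0.0027] turn [ 0.1 -0.1 -0.1]
```

Request:
{"fn": "jog_arm", "kwargs": {"plan": [[0,0,0,-0.0005,-0.001,0.002,0],[0,0,0,-0.0005,-0.001,0.002,40],[0,0,0,-0.0005,-0.001,0.002,120],[0,0,0,-0.0005,-0.001,0.002,160],[0,0,0,-0.0005,-0.001,0.002,200]]}}

```text
time_s: 20.33
eef_pos: [0.543, 0.1897, 0.026]
eef_rot: [1.606, 2.698, 0.006]
ft_force: [-1.9, -0.4, 6.1]
finger_gap: 0.693
grip_force: 41.6
```

Request:
{"fn": "jog_arm", "kwargs": {"plan": [[0,0,0,0,0,0,255],[0,0,0,0,0,0,255],[0,0,0,0,0,0,255]]}}

```text
time_s: 20.58
eef_pos: [0.543, 0.1896, 0.0259]
eef_rot: [1.606, 2.698, 0.006]
ft_force: [-1.9, 1.1, 6.3]
finger_gap: 0.692
grip_force: 41.6
```

Request:
{"fn": "jog_arm", "kwargs": {"plan": [[0,0,0,0,0,-0.01,255],[0,0,0,0,0,-0.04,255],[0,0,0,0,0,-0.08,255],[0,0,0,0,0,-0.12,255],[0,0,0,0,0,-0.159,255]]}}

```text
time_s: 21.0
eef_pos: [0.5416, 0.189, 0.1858]
eef_rot: [1.607, 2.699, 0.003]
ft_force: [1.3, 0.8, 0.4]
finger_gap: 0.693
grip_force: 43.4
```

```bash
python3 -c "
from h import *
go(.459,.3975,.184,118.5)"
```

```text
t=21.0 pos=[0.5416 0.189  0.1858] th=118.5 tilt=0.12 q=[19. 21. -6. 63.  0. 81.] F=[1.3 0.8 0.4] gap=0.693 grip=43 | shift [0.2227 0.0268 0.0021] turn [ 0.1 -0.  -0. ]
```

Request:
{"fn": "jog_arm", "kwargs": {"plan": [[0,0,0,0.025,0.003,0,255],[0,0,0,0.06,0.007,0,255],[0,0,0,0.098,0.012,0,255],[0,0,0,0.136,0.0165,0,255],[0,0,0,0.17,0.0205,0,255]]}}

```text
time_s: 21.42
eef_pos: [0.4781, 0.3501, 0.1846]
eef_rot: [1.607, 2.699, 0.005]
ft_force: [-0.9, 0.0, 0.0]
finger_gap: 0.688
grip_force: 43.4
```

Request:
{"fn": "jog_arm", "kwargs": {"plan": [[0,0,0,0.03,0.004,0,255],[0,0,0,0.052,0.0063,0,255],[0,0,0,0.052,0.0063,0,255],[0,0,0,0.052,0.0063,0,255],[0,0,0,0.052,0.0063,0,255]]}}

```text
time_s: 21.83
eef_pos: [0.4596, 0.3966, 0.1838]
eef_rot: [1.606, 2.699, 0.002]
ft_force: [0.5, -0.6, -1.1]
finger_gap: 0.689
grip_force: 43.4
```

```bash
python3 -c "
from h import *
go(.4592,.3971,.104,118.5)"
```

```text
t=21.8 pos=[0.4596 0.3966 0.1838] th=118.5 tilt=0.09 q=[ 41.  24.  -1.  65.  -0. 102.] F=[ 0.5 -0.6 -1.1] gap=0.689 grip=43 | shift [ 0.0007 -0.0003  0.0798] turn [ 0.1 -0.  -0. ]
```

Request:
{"fn": "jog_arm", "kwargs": {"plan": [[0,0,0,0.0005,0,0.015,255],[0,0,0,0.0005,0,0.035,255],[0,0,0,0.0005,0,0.05,255],[0,0,0,0.0005,0,0.055,255],[0,0,0,0.0005,0,0.055,255]]}}

```text
time_s: 22.25
eef_pos: [0.459, 0.3954, 0.1271]
eef_rot: [-1.609, -2.697, 0.003]
ft_force: [-0.3, -1.2, 0.0]
finger_gap: 0.693
grip_force: 43.4
```

```bash
python3 -c "
from h import *
go(.4592,.3971,.104,118.5)"
```

```text
t=22.2 pos=[0.459  0.3954 0.1271] th=118.4 tilt=0.11 q=[ 41.  26.  -7.  57.   0. 102.] F=[-0.3 -1.2  0. ] gap=0.693 grip=43 | shift [0.0014 0.001  0.0231] turn [-0.1  0.  -0.1]
```

Request:
{"fn": "jog_arm", "kwargs": {"plan": [[0,0,0,0.001,0.0005,0,255],[0,0,0,0.001,0.0005,0.005,255],[0,0,0,0.001,0.0005,0.01,255],[0,0,0,0.001,0.0005,0.015,255],[0,0,0,0.001,0.0005,0.015,255]]}}

```text
time_s: 22.67
eef_pos: [0.4589, 0.3983, 0.1124]
eef_rot: [-1.606, -2.699, -0.001]
ft_force: [0.0, -0.0, -0.7]
finger_gap: 0.691
grip_force: 43.4
```

```bash
python3 -c "
from h import *
go(.4592,.3971,.104,118.5)"
```

```text
t=22.7 pos=[0.4589 0.3983 0.1124] th=118.5 tilt=0.03 q=[ 41.  27.  -8.  55.   0. 102.] F=[ 0.  -0.  -0.7] gap=0.691 grip=43 | shift [-0.0012 -0.0003  0.0084] turn [ 0. -0. -0.]
```

Request:
{"fn": "jog_arm", "kwargs": {"plan": [[0,0,0,-0.001,0,0.003,255],[0,0,0,-0.001,0,0.006,255],[0,0,0,-0.001,0,0.008,255],[0,0,0,-0.001,0,0.0085,255],[0,0,0,-0.001,0,0.0085,255]]}}

```text
time_s: 23.08
eef_pos: [0.4598, 0.3977, 0.1046]
eef_rot: [-1.607, -2.7, -0.002]
ft_force: [-0.1, 0.2, -0.5]
finger_gap: 0.694
grip_force: 43.4
```

Request:
{"fn": "jog_arm", "kwargs": {"plan": [[0,0,0,0,0,0,60],[0,0,0,0,0,0,30],[0,0,0,0,0,0,30],[0,0,0,0,0,-0.01,30],[0,0,0,0,0,-0.03,30]]}}

```text
time_s: 23.5
eef_pos: [0.4584, 0.3965, 0.1333]
eef_rot: [-1.606, -2.698, 0.005]
ft_force: [-0.4, -0.1, -0.3]
finger_gap: 0.883
grip_force: 0.0
```

Request:
{"fn": "jog_arm", "kwargs": {"plan": [[0,0,0,0,0,-0.03,30],[0,0,0,0,0,-0.06,30],[0,0,-5,-0.03,0,-0.075,0],[0,0,-10,-0.06,0,-0.075,0],[0,0,-15,-0.09,0,-0.075,0]]}}

```text
time_s: 23.92
eef_pos: [0.5041, 0.3189, 0.2128]
eef_rot: [1.231, 2.887, 0.009]
ft_force: [0.4, -1.1, -0.6]
finger_gap: 0.999
grip_force: 0.0
```

```bash
python3 cups.py s8;python3 -c "
from h import *
go(.548,-.1765,.2,178.5)"
```

```text
top {'n': 11, 'tilt': np.float64(0.56), 'dir': -27, 'z': np.float64(0.1429), 'slope': array([ 0.5 , -0.25]), 'rms': 0.0007} (array([0.4813, 0.357 ]), np.float64(0.08987116917537893))
118.5 expect [0.4595 0.3971] 22 z98 [0.1108 0.1168] ring None
-121.5 expect [0.4575 0.3192] 88 z98 [0.1099 0.1171] ring (array([0.4574, 0.3196]), np.float64(0.030046219621086844), np.float64(0.0007133926091381933), 40, np.float64(0.11273340749831351))
scene {'n': 24, 'tilt': np.float64(0.14), 'dir': 4, 'z': np.float64(0.1408), 'slope': array([0.14, 0.01]), 'rms': 0.0005} (array([0.4801, 0.3584]), np.float64(0.08981438368250304))
118.5 expect [0.4595 0.3971] 148 z98 [0.1103 0.1164] ring None
-121.5 expect [0.4575 0.3192] 266 z98 [0.1099 0.1153] ring (array([0.4562, 0.3199]), np.float64(0.030030689796846657), np.float64(0.0011280738626643406), 130, np.float64(0.1129290000160359))
t=24.0 pos=[0.5047 0.3155 0.2114] th=133.3 tilt=0.20 q=[32. 22. -0. 67. -0. 79.] F=[-0.6  1.3  0.5] gap=0.998 grip=0 | shift [-0.3878 -0.3058  0.011 ] turn [  0.1   0.2 -45.2]
```

Request:
{"fn": "jog_arm", "kwargs": {"plan": [[0,0,-7,-0.03,-0.024,0,0],[0,0,-14,-0.06,-0.048,0,0],[0,0,-21,-0.092,-0.0725,0,0],[0,0,-28,-0.124,-0.098,0,0],[0,0,-35,-0.155,-0.1225,0,0]]}}

```text
time_s: 24.43
eef_pos: [0.5199, 0.1267, 0.2102]
eef_rot: [0.339, 3.122, 0.003]
ft_force: [0.6, 0.3, 0.2]
finger_gap: 0.998
grip_force: 0.0
```

Request:
{"fn": "jog_arm", "kwargs": {"plan": [[0,0,0,-0.0085,-0.0285,0,0],[0,0,0,-0.017,-0.057,0,0],[0,0,0,-0.0255,-0.085,0,0],[0,0,0,-0.034,-0.113,0,0],[0,0,0,-0.0425,-0.141,0,0]]}}

```text
time_s: 24.85
eef_pos: [0.5306, -0.02, 0.2101]
eef_rot: [0.349, 3.121, 0.003]
ft_force: [0.7, -0.1, 0.5]
finger_gap: 0.998
grip_force: 0.0
```

Request:
{"fn": "jog_arm", "kwargs": {"plan": [[0,0,-5,-0.0085,-0.0285,0,0],[0,0,-10,-0.017,-0.057,0,0],[0,0,-10,-0.0255,-0.085,0.01,0],[0,0,-10,-0.034,-0.113,0.03,0],[0,0,-10,-0.0425,-0.141,0.05,0]]}}

```text
time_s: 25.27
eef_pos: [0.5423, -0.1672, 0.1602]
eef_rot: [0.075, 3.136, 0.002]
ft_force: [0.3, 0.1, -0.2]
finger_gap: 1.004
grip_force: 0.0
```

```bash
python3 -c "
from h import *
go(.548,-.1765,.08,178.5)"
```

```text
t=25.3 pos=[ 0.5423 -0.1672  0.1602] th=177.3 tilt=0.26 q=[-17.  21. -10.  59.   0. -14.] F=[ 0.3  0.1 -0.2] gap=1.004 grip=0 | shift [-0.0058 -0.0091  0.0802] turn [ 0.1  0.3 -1.2]
```

Request:
{"fn": "jog_arm", "kwargs": {"plan": [[0,0,-1.2,-0.003,-0.005,0.02,0],[0,0,-1.2,-0.006,-0.009,0.05,0],[0,0,-1.2,-0.006,-0.009,0.085,0],[0,0,-1.2,-0.006,-0.009,0.105,0],[0,0,-1.2,-0.006,-0.009,0.105,0]]}}

```text
time_s: 25.68
eef_pos: [0.5431, -0.1736, 0.0499]
eef_rot: [-0.043, -3.134, -0.007]
ft_force: [-0.6, -0.3, -0.4]
finger_gap: 1.005
grip_force: 0.0
```

Request:
{"fn": "jog_arm", "kwargs": {"plan": [[0,0,0,0,0,0,0],[0,0,0,0,0,0,0]]}}

```text
time_s: 25.85
eef_pos: [0.548, -0.1751, 0.0557]
eef_rot: [0.042, 3.138, 0.001]
ft_force: [0.5, -0.2, 0.6]
finger_gap: 0.999
grip_force: 0.0
```

```bash
python3 -c "
from h import *
go(.548,-.1765,.0235,178.5)"
```

```text
t=25.9 pos=[ 0.548  -0.1751  0.0557] th=178.5 tilt=0.19 q=[-18.  27. -18.  45.   0. -16.] F=[ 0.5 -0.2  0.6] gap=0.999 grip=0 | shift [ 0.0001 -0.0014  0.0322] turn [ 0.1  0.2 -0. ]
```

Request:
{"fn": "jog_arm", "kwargs": {"plan": [[0,0,0,0,-0.0014,0.012,0],[0,0,0,0,-0.0014,0.024,0],[0,0,0,0,-0.0014,0.031,0],[0,0,0,0,-0.0014,0.032,40],[0,0,0,0,-0.0014,0.032,120]]}}

```text
time_s: 26.27
eef_pos: [0.5473, -0.1765, 0.023]
eef_rot: [0.041, 3.139, 0.002]
ft_force: [-0.3, -0.7, 0.5]
finger_gap: 0.749
grip_force: 0.0
```

Request:
{"fn": "jog_arm", "kwargs": {"plan": [[0,0,0,0,0,0,200],[0,0,0,0,0,0,255],[0,0,0,0,0,0,255],[0,0,0,0,0,0,255]]}}

```text
time_s: 26.6
eef_pos: [0.5478, -0.1768, 0.0235]
eef_rot: [0.042, 3.138, 0.002]
ft_force: [-0.6, 1.0, 5.5]
finger_gap: 0.698
grip_force: 43.7
```

Request:
{"fn": "jog_arm", "kwargs": {"plan": [[0,0,0,0,0,-0.01,255],[0,0,0,0,0,-0.04,255],[0,0,0,0,0,-0.08,255],[0,0,0,0,0,-0.12,255],[0,0,0,0,0,-0.16,255]]}}

```text
time_s: 27.02
eef_pos: [0.5456, -0.1765, 0.184]
eef_rot: [-0.042, -3.141, -0.003]
ft_force: [1.0, 0.1, -0.7]
finger_gap: 0.691
grip_force: 43.5
```

```bash
python3 -c "
from h import *
go(.5255,.3568,.184,178.5)"
```

```text
t=27.0 pos=[ 0.5456 -0.1765  0.184 ] th=178.5 tilt=0.10 q=[-18.  21.  -6.  63.   0. -16.] F=[ 1.   0.1 -0.7] gap=0.691 grip=43 | shift [0.0343 0.5326 0.0009] turn [ 0.1 -0.  -0. ]
```

Request:
{"fn": "jog_arm", "kwargs": {"plan": [[0,0,0,0.002,0.03,0,255],[0,0,0,0.0045,0.068,0,255],[0,0,0,0.007,0.106,0,255],[0,0,0,0.0095,0.144,0,255],[0,0,0,0.012,0.182,0,255]]}}

```text
time_s: 27.43
eef_pos: [0.5387, 0.0069, 0.1831]
eef_rot: [0.043, 3.14, 0.002]
ft_force: [0.2, -0.1, -1.0]
finger_gap: 0.699
grip_force: 43.5
```

Request:
{"fn": "jog_arm", "kwargs": {"plan": [[0,0,0,0.0025,0.038,0,255],[0,0,0,0.005,0.076,0,255],[0,0,0,0.0075,0.114,0,255],[0,0,0,0.01,0.152,0,255],[0,0,0,0.0125,0.19,0,255]]}}

```text
time_s: 27.85
eef_pos: [0.5312, 0.1974, 0.1832]
eef_rot: [0.042, 3.14, 0.002]
ft_force: [0.7, -0.1, -1.4]
finger_gap: 0.69
grip_force: 43.5
```

Request:
{"fn": "jog_arm", "kwargs": {"plan": [[0,0,0,0.0025,0.036,0,255],[0,0,0,0.005,0.072,0,255],[0,0,0,0.0075,0.108,0,255],[0,0,0,0.0105,0.138,0,255],[0,0,0,0.0118,0.161,0,255]]}}

```text
time_s: 28.27
eef_pos: [0.5235, 0.3597, 0.1832]
eef_rot: [0.039, 3.141, 0.003]
ft_force: [0.5, 0.5, -0.9]
finger_gap: 0.693
grip_force: 43.5
```

Request:
{"fn": "jog_arm", "kwargs": {"plan": [[0,0,0,0,0,0,255],[0,0,0,0,0,0,255],[0,0,0,0,0,0,255]]}}

```text
time_s: 28.52
eef_pos: [0.524, 0.3564, 0.1829]
eef_rot: [0.042, 3.141, 0.001]
ft_force: [0.0, 0.1, -1.0]
finger_gap: 0.695
grip_force: 43.5
```

```bash
python3 -c "
from h import *
go(.5255,.3568,.1015,178.5)"
```

```text
t=28.5 pos=[0.524  0.3564 0.1829] th=178.5 tilt=0.03 q=[34. 27.  3. 66.  0. 36.] F=[ 0.   0.1 -1. ] gap=0.695 grip=43 | shift [-0.0015  0.0004  0.0814] turn [ 0.  0. -0.]
```

Request:
{"fn": "jog_arm", "kwargs": {"plan": [[0,0,0,-0.0015,0.0005,0.015,255],[0,0,0,-0.0015,0.0005,0.035,255],[0,0,0,-0.0015,0.0005,0.05,255],[0,0,0,-0.0015,0.0005,0.056,255],[0,0,0,-0.0015,0.0005,0.056,255]]}}

```text
time_s: 28.93
eef_pos: [0.5249, 0.3554, 0.1253]
eef_rot: [-0.044, -3.139, 0.002]
ft_force: [-0.8, 0.5, 0.1]
finger_gap: 0.691
grip_force: 43.5
```

Request:
{"fn": "jog_arm", "kwargs": {"plan": [[0,0,0,0,0,0,255],[0,0,0,0,0,0.004,255],[0,0,0,0,0,0.008,255],[0,0,0,0,0,0.012,255],[0,0,0,0,0,0.012,255]]}}

```text
time_s: 29.35
eef_pos: [0.5256, 0.3574, 0.1143]
eef_rot: [0.042, 3.141, 0.002]
ft_force: [-0.2, -0.0, -0.8]
finger_gap: 0.696
grip_force: 43.5
```

```bash
python3 -c "
from h import *
go(.5255,.3568,.1015,178.5)"
```

```text
t=29.4 pos=[0.5256 0.3574 0.1143] th=178.5 tilt=0.06 q=[34. 29. -3. 57.  0. 36.] F=[-0.2 -0.  -0.8] gap=0.696 grip=43 | shift [ 0.0001 -0.0006  0.0128] turn [ 0.1  0.  -0. ]
```

Request:
{"fn": "jog_arm", "kwargs": {"plan": [[0,0,0,0,0,0.004,255],[0,0,0,0,0,0.008,255],[0,0,0,0,0,0.011,255],[0,0,0,0,0,0.0125,255],[0,0,0,0,0,0.0125,255]]}}

```text
time_s: 29.77
eef_pos: [0.5256, 0.3574, 0.1017]
eef_rot: [-0.042, -3.141, -0.001]
ft_force: [-0.3, -0.3, -1.5]
finger_gap: 0.696
grip_force: 43.5
```

Request:
{"fn": "jog_arm", "kwargs": {"plan": [[0,0,0,0,0,0,60],[0,0,0,0,0,0,30],[0,0,0,0,0,0,30],[0,0,0,0,0,-0.01,30],[0,0,0,0,0,-0.03,30]]}}

```text
time_s: 30.18
eef_pos: [0.5243, 0.3565, 0.1308]
eef_rot: [-0.042, -3.138, 0.002]
ft_force: [-0.3, -0.3, 0.1]
finger_gap: 0.882
grip_force: 0.0
```

Request:
{"fn": "jog_arm", "kwargs": {"plan": [[0,0,0,0,0,-0.03,30],[0,0,0,0,0,-0.06,30],[0,0,0,0,-0.03,-0.085,0],[0,0,0,0,-0.065,-0.085,0],[0,0,0,0.02,-0.1,-0.085,0]]}}

```text
time_s: 30.6
eef_pos: [0.5076, 0.2586, 0.2203]
eef_rot: [0.041, 3.132, 0.008]
ft_force: [0.7, 0.2, 0.8]
finger_gap: 0.996
grip_force: 0.0
```

Request:
{"fn": "jog_arm", "kwargs": {"plan": [[0,0,6,0.005,-0.038,0,0],[0,0,12,0.01,-0.076,0,0],[0,0,18,0.015,-0.114,0,0],[0,0,24,0.02,-0.152,0,0],[0,0,30,0.025,-0.19,0,0]]}}

```text
time_s: 31.02
eef_pos: [0.4728, 0.0672, 0.2181]
eef_rot: [0.86, 3.019, 0.004]
ft_force: [1.0, -0.2, -0.1]
finger_gap: 1.004
grip_force: 0.0
```

```bash
python3 cups.py s9;python3 -c "
from h import *
go(.4735,-.338,.2,148)
for n in('top','scene'):
  p=cam(n);print(n,rimtilt(p,(.474,-.338),.003,.02,.075,.1),ring(p,(.474,-.338),.08,.1,.002,.02),ring(p,(.474,-.338),-1,.025,.036,.065)[0])"
```

```text
top {'n': 24, 'tilt': np.float64(0.48), 'dir': -107, 'z': np.float64(0.1427), 'slope': array([-0.14, -0.46]), 'rms': 0.0008} (array([0.4814, 0.3567]), np.float64(0.08965510857589863))
118.5 expect [0.4595 0.3971] 129 z98 [0.1101 0.1178] ring (array([0.4589, 0.3968]), np.float64(0.029939780617034353), np.float64(0.000729066688576233), 65, np.float64(0.11368435405197319))
-1.5 expect [0.526  0.3564] 133 z98 [0.1105 0.1174] ring (array([0.5265, 0.3568]), np.float64(0.029813267953996928), np.float64(0.0007368952434583005), 69, np.float64(0.11293609709599273))
-121.5 expect [0.4575 0.3192] 116 z98 [0.1108 0.1174] ring (array([0.4574, 0.3193]), np.float64(0.03006181383990317), np.float64(0.000732497664719631), 65, np.float64(0.11330193229559637))
scene {'n': 24, 'tilt': np.float64(0.04), 'dir': 47, 'z': np.float64(0.1407), 'slope': array([0.03, 0.03]), 'rms': 0.0004} (array([0.48  , 0.3584]), np.float64(0.08980744852698046))
118.5 expect [0.4595 0.3971] 148 z98 [0.11   0.1156] ring None
-1.5 expect [0.526  0.3564] 246 z98 [0.1099 0.1156] ring (array([0.5257, 0.3574]), np.float64(0.02974448
[... 335 characters left out ...]
 8.  10. -16.  64.  -0.  40.] F=[ 0.1 -0.1  1.2] gap=1.000 grip=0 | shift [-0.2145 -0.3403  0.0182] turn [0.  0.1 0. ]
top {'n': 24, 'tilt': np.float64(0.29), 'dir': 13, 'z': np.float64(0.015), 'slope': array([0.28, 0.06]), 'rms': 0.0006} (array([ 0.47440146, -0.33866066]), np.float64(0.08773943356820098), np.float64(0.004605004825628731), 976, np.float64(0.009447166257473771)) [ 0.47456266 -0.3388356 ]
scene {'n': 17, 'tilt': np.float64(0.3), 'dir': -138, 'z': np.float64(0.0144), 'slope': array([-0.23, -0.2 ]), 'rms': 0.0007} (array([ 0.47182697, -0.33503556]), np.float64(0.08608908546694671), np.float64(0.0038856035632143736), 276, np.float64(0.00984940062719053)) [ 0.47345061 -0.33784394]
```

View pics/s9.png

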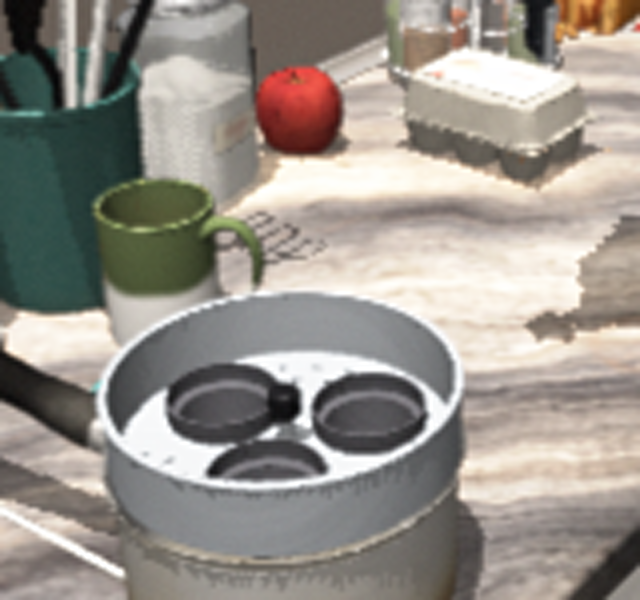

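All three cups hang with collars flat on the plate and the insert is still level. Now the lid.

Request:
{"fn": "jog_arm", "kwargs": {"plan": [[0,0,0,-0.02,-0.0315,0,0],[0,0,0,-0.04,-0.0635,0,0],[0,0,0,-0.06,-0.095,0,0],[0,0,0,-0.08,-0.127,0,0],[0,0,0,-0.1,-0.159,0,0]]}}

```text
time_s: 31.63
eef_pos: [0.4764, -0.1193, 0.2172]
eef_rot: [0.847, 3.023, 0.004]
ft_force: [0.1, 0.8, -0.0]
finger_gap: 1.0
grip_force: 0.0
```

Request:
{"fn": "jog_arm", "kwargs": {"plan": [[0,0,0,-0.02,-0.0315,0,0],[0,0,0,-0.04,-0.0635,0,0],[0,0,0,-0.06,-0.095,0,0],[0,0,0,-0.08,-0.127,0.01,0],[0,0,0,-0.1,-0.159,0.03,0]]}}

```text
time_s: 32.05
eef_pos: [0.4807, -0.3079, 0.1892]
eef_rot: [0.847, 3.018, 0.0]
ft_force: [0.9, 0.3, 0.4]
finger_gap: 1.004
grip_force: 0.0
```

Request:
{"fn": "jog_arm", "kwargs": {"plan": [[0,0,0,-0.008,-0.012,0.03,0],[0,0,0,-0.015,-0.022,0.065,0],[0,0,0,-0.015,-0.022,0.095,0],[0,0,0,-0.015,-0.022,0.095,0],[0,0,0,-0.015,-0.022,0.095,0]]}}

```text
time_s: 32.47
eef_pos: [0.4785, -0.3305, 0.0905]
eef_rot: [-0.849, -3.021, -0.006]
ft_force: [0.4, 0.3, 1.3]
finger_gap: 0.998
grip_force: 0.0
```

```bash
python3 -c "
from h import *
go(.474,-.3383,.031,148)"
```

```text
t=32.5 pos=[ 0.4785 -0.3305  0.0905] th=148.6 tilt=0.29 q=[-35.  26. -14.  51.   0.  -3.] F=[0.4 0.3 1.3] gap=0.998 grip=0 | shift [-0.0004 -0.0091  0.0595] turn [ 0.1 -0.2  0.6]
```

Request:
{"fn": "jog_arm", "kwargs": {"plan": [[0,0,0.6,-0.0005,-0.009,0,0],[0,0,0.6,-0.0005,-0.009,0.005,0],[0,0,0.6,-0.0005,-0.009,0.02,0],[0,0,0.6,-0.0005,-0.009,0.03,0],[0,0,0.6,-0.0005,-0.009,0.03,0]]}}

```text
time_s: 32.88
eef_pos: [0.474, -0.3397, 0.0611]
eef_rot: [-0.868, -3.018, -0.003]
ft_force: [-0.4, -1.0, -1.6]
finger_gap: 0.998
grip_force: 0.0
```

```bash
python3 -c "
from h import *
go(.474,-.3383,.031,148)"
```

```text
t=32.9 pos=[ 0.474  -0.3397  0.0611] th=147.9 tilt=0.13 q=[-36.  27. -16.  47.   0.  -4.] F=[-0.4 -1.  -1.6] gap=0.998 grip=0 | shift [0.0007 0.0011 0.0301] turn [ 0.1 -0.1 -0.1]
```

Request:
{"fn": "jog_arm", "kwargs": {"plan": [[0,0,0,0.0007,0.001,0.012,0],[0,0,0,0.0007,0.001,0.024,0],[0,0,0,0.0007,0.001,0.029,0],[0,0,0,0.0007,0.001,0.029,80],[0,0,0,0.0007,0.001,0.029,140]], "squeeze": 70}}

```text
time_s: 33.3
eef_pos: [0.4746, -0.339, 0.0332]
eef_rot: [0.869, 3.018, 0.003]
ft_force: [0.8, -0.1, 0.2]
finger_gap: 0.751
grip_force: 0.0
```

Request:
{"fn": "jog_arm", "kwargs": {"plan": [[0,0,0,0,0,0,180],[0,0,0,0,0,0,220],[0,0,0,0,0,0,255],[0,0,0,0,0,0,255],[0,0,0,0,0,0,255]]}}

```text
time_s: 33.72
eef_pos: [0.4753, -0.3397, 0.0341]
eef_rot: [0.868, 3.016, 0.001]
ft_force: [-0.6, 0.6, 6.0]
finger_gap: 0.408
grip_force: 69.9
```

```bash
python3 -c "
from h import *
go(.474,-.3383,.031,148)"
```

```text
t=33.7 pos=[ 0.4753 -0.3397  0.0341] th=147.9 tilt=0.16 q=[-36.  29. -18.  43.   0.  -3.] F=[-0.6  0.6  6. ] gap=0.408 grip=70 | shift [0.0018 0.0005 0.0031] turn [ 0.1  0.1 -0.1]
```

Request:
{"fn": "jog_arm", "kwargs": {"plan": [[0,0,0,0,0,-0.005,255],[0,0,0,0,0,-0.02,255],[0,0,0,0,0,-0.05,255],[0,0,0,0,0,-0.085,255],[0,0,0,0,0,-0.12,255]]}}

```text
time_s: 34.13
eef_pos: [0.4732, -0.3383, 0.1531]
eef_rot: [-0.868, -3.016, -0.005]
ft_force: [1.3, 0.5, -2.8]
finger_gap: 0.411
grip_force: 70.1
```

Request:
{"fn": "jog_arm", "kwargs": {"plan": [[0,0,0,0,0,-0.03,255],[0,0,0,0,0,-0.06,255],[0,0,0,0,0,-0.06,255],[0,0,0,0,0,-0.06,255]]}}

```text
time_s: 34.47
eef_pos: [0.4753, -0.34, 0.2148]
eef_rot: [0.868, 3.015, 0.001]
ft_force: [-0.6, 0.5, -2.5]
finger_gap: 0.409
grip_force: 70.2
```

```bash
python3 -c "
from h import *
np.set_printoptions(precision=4,suppress=True)
go(.4807,.3576,.21,148)
for n in('top','scene'):
  p=cam(n);print(n,rimtilt(p,(.475,-.339),.16,.22,.075,.1),ring(p,(.475,-.339),.08,.1,.16,.215))"
```

```text
t=34.5 pos=[ 0.4753 -0.34    0.2148] th=147.9 tilt=0.25 q=[-36.  21.  -2.  67.   0.  -4.] F=[-0.6  0.5 -2.5] gap=0.409 grip=70 | shift [0.3664 0.5936 0.0042] turn [ 0.1  0.2 -0.1]
top {'n': 16, 'tilt': np.float64(0.3), 'dir': 11, 'z': np.float64(0.1954), 'slope': array([0.3 , 0.06]), 'rms': 0.0005} (array([ 0.4755, -0.3381]), np.float64(0.08726986001696477), np.float64(0.004072958868556887), 831, np.float64(0.19050495652563715))
scene {'n': 14, 'tilt': np.float64(0.16), 'dir': -86, 'z': np.float64(0.1928), 'slope': array([ 0.01, -0.16]), 'rms': 0.0004} (array([ 0.4715, -0.3345]), np.float64(0.08564282424718453), np.float64(0.003621172211503071), 307, np.float64(0.1874434107218833))
```

The lid is level in the hand. I carry it to the pan.

Request:
{"fn": "jog_arm", "kwargs": {"plan": [[0,0,0,0.01,0.016,0,255],[0,0,0,0.029,0.047,0,255],[0,0,0,0.049,0.08,0,255],[0,0,0,0.0695,0.1125,0,255],[0,0,0,0.09,0.1455,0,255]]}}

```text
time_s: 34.98
eef_pos: [0.4735, -0.1662, 0.2106]
eef_rot: [-0.87, -3.014, -0.003]
ft_force: [0.0, 0.8, -2.8]
finger_gap: 0.415
grip_force: 70.4
```

Request:
{"fn": "jog_arm", "kwargs": {"plan": [[0,0,0,0.0195,0.0315,0,255],[0,0,0,0.039,0.063,0,255],[0,0,0,0.0585,0.0945,0,255],[0,0,0,0.078,0.126,0,255],[0,0,0,0.0975,0.158,0,255]]}}

```text
time_s: 35.4
eef_pos: [0.4748, 0.0191, 0.2112]
eef_rot: [-0.869, -3.015, -0.0]
ft_force: [0.3, -0.7, -1.6]
finger_gap: 0.408
grip_force: 70.4
```

Request:
{"fn": "jog_arm", "kwargs": {"plan": [[0,0,0,0.0195,0.0315,0,255],[0,0,0,0.039,0.063,0,255],[0,0,0,0.0585,0.0945,0,255],[0,0,0,0.078,0.126,0,255],[0,0,0,0.0975,0.158,0,255]]}}

```text
time_s: 35.82
eef_pos: [0.4764, 0.2042, 0.2113]
eef_rot: [-0.868, -3.016, 0.002]
ft_force: [0.6, -0.8, -2.6]
finger_gap: 0.406
grip_force: 70.4
```

Request:
{"fn": "jog_arm", "kwargs": {"plan": [[0,0,0,0.019,0.0305,0,255],[0,0,0,0.0365,0.059,0,255],[0,0,0,0.053,0.086,0,255],[0,0,0,0.066,0.107,0,255],[0,0,0,0.076,0.123,0,255]]}}

```text
time_s: 36.23
eef_pos: [0.4778, 0.3494, 0.211]
eef_rot: [-0.866, -3.017, 0.002]
ft_force: [1.0, 0.0, -2.6]
finger_gap: 0.412
grip_force: 70.4
```

Request:
{"fn": "jog_arm", "kwargs": {"plan": [[0,0,0,0.005,0.008,0,255],[0,0,0,0.005,0.008,0,255],[0,0,0,0.005,0.008,0,255],[0,0,0,0.005,0.008,0,255]]}}

```text
time_s: 36.57
eef_pos: [0.4789, 0.3555, 0.213]
eef_rot: [-0.871, -3.018, 0.001]
ft_force: [-0.5, -0.0, -1.4]
finger_gap: 0.414
grip_force: 70.4
```

```bash
python3 -c "
from h import *
np.set_printoptions(precision=4,suppress=True)
go(.4807,.3576,.171,148)
for n in('top','scene'):
  p=cam(n);print(n,rimtilt(p,(.4807,.3576),.165,.22,.075,.1),ring(p,(.4807,.3576),.08,.1,.17,.215),rimtilt(p,(.4807,.3576),.118,.16),panrim(p))"
```

```text
t=36.6 pos=[0.4789 0.3555 0.213 ] th=147.8 tilt=0.05 q=[37. 22.  0. 68.  0. 69.] F=[-0.5 -0.  -1.4] gap=0.414 grip=70 | shift [-0.0004  0.0028  0.042 ] turn [-0.  -0.  -0.2]
top {'n': 16, 'tilt': np.float64(0.46), 'dir': -164, 'z': np.float64(0.1935), 'slope': array([-0.44, -0.13]), 'rms': 0.0005} (array([0.4786, 0.3541]), np.float64(0.08733149172054137), np.float64(0.004129219459236505), 819, np.float64(0.18861427159503408)) {'n': 7, 'tilt': np.float64(3.24), 'dir': -108, 'z': np.float64(0.1383), 'slope': array([-0.98, -3.09]), 'rms': 0.0008} (array([0.4817, 0.3573]), 0.0915, np.float64(0.0014257083684706669), 139)
scene {'n': 21, 'tilt': np.float64(0.36), 'dir': -119, 'z': np.float64(0.1928), 'slope': array([-0.18, -0.32]), 'rms': 0.0002} (array([0.4754, 0.3578]), np.float64(0.08672800768527508), np.float64(0.0038319828819865973), 1063, np.float64(0.18848040928449694)) {'n': 15, 'tilt': np.float64(0.05), 'dir': 83, 'z': np.float64(0.1406), 'slope': array([0.01, 0.05]), 'rms': 0.0021} (array([0.4815, 0.3578]), 0.0915, np.float64(0.0017427695195049552), 400)
```

Request:
{"fn": "jog_arm", "kwargs": {"plan": [[0,0,0,-0.001,0.002,0.008,255],[0,0,0,-0.0016,0.003,0.02,255],[0,0,0,-0.0016,0.003,0.03,255],[0,0,0,-0.0016,0.003,0.032,255],[0,0,0,-0.0016,0.003,0.032,255]]}}

```text
time_s: 37.08
eef_pos: [0.4816, 0.3578, 0.1804]
eef_rot: [-0.87, -3.017, 0.001]
ft_force: [-0.7, -0.5, -2.3]
finger_gap: 0.409
grip_force: 70.4
```

Request:
{"fn": "jog_arm", "kwargs": {"plan": [[0,0,0,0,0,0,255],[0,0,0,0,0,0,255]]}}

```text
time_s: 37.25
eef_pos: [0.4827, 0.359, 0.1823]
eef_rot: [0.869, 3.018, 0.004]
ft_force: [0.1, 0.2, -2.1]
finger_gap: 0.408
grip_force: 70.4
```

```bash
python3 -c "
from h import *
np.set_printoptions(precision=4,suppress=True)
go(.4822,.3566,.171,148)
for n in('top','scene'):
  p=cam(n);print(n,rimtilt(p,(.4807,.3576),.15,.2,.075,.1),ring(p,(.4807,.3576),.08,.1,.145,.18))"
```

```text
t=37.2 pos=[0.4827 0.359  0.1823] th=147.9 tilt=0.15 q=[37. 24. -2. 64.  0. 69.] F=[ 0.1  0.2 -2.1] gap=0.408 grip=70 | shift [-0.0009 -0.0023  0.0113] turn [ 0.1  0.  -0.1]
top {'n': 16, 'tilt': np.float64(0.5), 'dir': 93, 'z': np.float64(0.1633), 'slope': array([-0.03,  0.5 ]), 'rms': 0.0006} (array([0.4823, 0.3577]), np.float64(0.08723224898180555), np.float64(0.004138070909931754), 785, np.float64(0.1577989948712084))
scene {'n': 21, 'tilt': np.float64(0.22), 'dir': 5, 'z': np.float64(0.162), 'slope': array([0.22, 0.02]), 'rms': 0.0002} (array([0.4793, 0.3607]), np.float64(0.0868067785652808), np.float64(0.003961311111353607), 1093, np.float64(0.15770836281370837))
```

Request:
{"fn": "jog_arm", "kwargs": {"plan": [[0,0,0,0,-0.0015,0.002,255],[0,0,0,0,-0.0015,0.004,255],[0,0,0,0,-0.0015,0.006,255],[0,0,0,0,-0.0015,0.008,255],[0,0,0,0,-0.0015,0.009,255]]}}

```text
time_s: 37.77
eef_pos: [0.4814, 0.3575, 0.1723]
eef_rot: [0.869, 3.019, 0.002]
ft_force: [-0.4, 0.6, -2.7]
finger_gap: 0.409
grip_force: 70.4
```

```bash
python3 -c "
from h import *
np.set_printoptions(precision=4,suppress=True)
go(.4822,.3566,.171,148)
for n in('top','scene'):
  p=cam(n);print(n,rimtilt(p,(.4807,.3576),.14,.2,.075,.1),ring(p,(.4807,.3576),.08,.1,.14,.18))"
```

```text
t=37.8 pos=[0.4814 0.3575 0.1723] th=147.9 tilt=0.07 q=[37. 24. -4. 63.  0. 69.] F=[-0.4  0.6 -2.7] gap=0.409 grip=70 | shift [-0.0012 -0.0003  0.0013] turn [ 0.1 -0.  -0.1]
top {'n': 16, 'tilt': np.float64(0.07), 'dir': -126, 'z': np.float64(0.153), 'slope': array([-0.04, -0.06]), 'rms': 0.0005} (array([0.4813, 0.356 ]), np.float64(0.08712015543376067), np.float64(0.004075025626114822), 745, np.float64(0.14763104956273132))
scene {'n': 21, 'tilt': np.float64(0.06), 'dir': -148, 'z': np.float64(0.1518), 'slope': array([-0.05, -0.03]), 'rms': 0.0003} (array([0.4774, 0.3597]), np.float64(0.08688530904314719), np.float64(0.003806946526391648), 1042, np.float64(0.14737921450238214))
```

Request:
{"fn": "jog_arm", "kwargs": {"plan": [[0,0,0,-0.0005,0,0.0005,255],[0,0,0,-0.0005,0,0.001,255],[0,0,0,-0.0005,0,0.0015,255],[0,0,0,-0.0005,0,0.002,255],[0,0,0,-0.0005,0,0.002,255]]}}

```text
time_s: 38.28
eef_pos: [0.4821, 0.3574, 0.1717]
eef_rot: [0.869, 3.018, 0.004]
ft_force: [-1.6, -0.5, 3.6]
finger_gap: 0.408
grip_force: 70.7
```

```bash
python3 -c "
from h import *
np.set_printoptions(precision=4,suppress=True)
go(.4822,.3566,.171,148)
for n in('top','scene'):
  p=cam(n);print(n,rimtilt(p,(.4807,.3576),.14,.2,.075,.1))"
```

```text
t=38.3 pos=[0.4821 0.3574 0.1717] th=147.9 tilt=0.15 q=[37. 24. -4. 62.  0. 69.] F=[-1.6 -0.5  3.6] gap=0.408 grip=71 | shift [-0.0005 -0.0006  0.0007] turn [ 0.1  0.  -0.1]
top {'n': 16, 'tilt': np.float64(0.33), 'dir': 98, 'z': np.float64(0.1527), 'slope': array([-0.05,  0.33]), 'rms': 0.0006}
scene {'n': 21, 'tilt': np.float64(0.27), 'dir': -32, 'z': np.float64(0.1514), 'slope': array([ 0.23, -0.15]), 'rms': 0.0002}
```

Request:
{"fn": "jog_arm", "kwargs": {"plan": [[0,0,0,0,0,0,180],[0,0,0,0,0,0,110],[0,0,0,0,0,0,60],[0,0,0,0,0,0,60],[0,0,0,0,0,0,60]]}}

```text
time_s: 38.8
eef_pos: [0.4821, 0.3574, 0.1705]
eef_rot: [0.869, 3.019, 0.003]
ft_force: [0.4, 0.1, -0.1]
finger_gap: 0.763
grip_force: 0.0
```

Request:
{"fn": "jog_arm", "kwargs": {"plan": [[0,0,0,0,0,-0.01,60],[0,0,0,0,0,-0.035,60],[0,0,0,0,0,-0.065,60],[0,0,0,-0.015,-0.025,-0.085,30],[0,0,0,-0.03,-0.05,-0.085,0]]}}

```text
time_s: 39.22
eef_pos: [0.4833, 0.301, 0.2611]
eef_rot: [0.863, 3.013, 0.014]
ft_force: [0.9, -0.4, -0.0]
finger_gap: 0.992
grip_force: 0.0
```

Request:
{"fn": "jog_arm", "kwargs": {"plan": [[0,0,0,-0.018,-0.03,0,0],[0,0,0,-0.036,-0.06,0,0],[0,0,0,-0.055,-0.09,0,0],[0,0,0,-0.075,-0.12,0,0],[0,0,0,-0.095,-0.15,0,0]]}}

```text
time_s: 39.63
eef_pos: [0.4814, 0.1199, 0.2564]
eef_rot: [0.868, 3.018, 0.004]
ft_force: [0.8, -0.4, 0.3]
finger_gap: 0.999
grip_force: 0.0
```

Request:
{"fn": "jog_arm", "kwargs": {"plan": [[0,0,0,0,0,0,0],[0,0,0,0,0,0,0],[0,0,0,0,0,0,0]]}}

```text
time_s: 39.88
eef_pos: [0.4818, 0.1216, 0.2561]
eef_rot: [0.87, 3.018, 0.004]
ft_force: [0.7, -0.0, 0.3]
finger_gap: 1.002
grip_force: 0.0
```

```bash
python3 -c "
from h import *
np.set_printoptions(precision=4,suppress=True)
go(.4822,.3566,.171,148)
for n in('top','scene'):
  p=cam(n);print(n,rimtilt(p,(.4807,.3576),.14,.2,.075,.1),ring(p,(.4807,.3576),.08,.1,.14,.18),'knob',ring(p,(.481,.3575),-1,.025,.172,.21),panrim(p))
  P,_=near(p,(.481,.3575),.025,.16,.22);print(np.percentile(P[:,2],98))
  for nm,xy,r in(('timer',(.42,-.19),.045),('turq',(.656,.298),.045),('mug',(.745,.18),.06),('egg',(.737,-.19),.1)):
    P,_=near(p,xy,r,.02,.12);print(nm,len(P),np.median(P,0))
save(p,'pics/s10.png')"
```

```text
t=39.9 pos=[0.4818 0.1216 0.2561] th=147.8 tilt=0.17 q=[14. 11. -9. 70.  0. 46.] F=[ 0.7 -0.   0.3] gap=1.002 grip=0 | shift [0.1248 0.1989 0.0856] turn [ 0.2  0.  -0.2]
top {'n': 19, 'tilt': np.float64(0.33), 'dir': -62, 'z': np.float64(0.1522), 'slope': array([ 0.15, -0.29]), 'rms': 0.0005} (array([0.4815, 0.3568]), np.float64(0.08715071196615634), np.float64(0.0041645560463255335), 815, np.float64(0.14747240172646459)) knob (array([0.4812, 0.3559]), np.float64(0.01295233817727504), np.float64(0.00441336988227298), 178, np.float64(0.18804142939633084)) (array([0.4808, 0.3588]), 0.0915, np.float64(0.0012989203739949787), 43)
0.19284901186852588
timer 275 [ 0.4254 -0.187   0.0246]
turq 3 [0.6855 0.3085 0.0367]
mug 836 [0.754  0.1945 0.0619]
egg 1870 [ 0.7238 -0.1786  0.0693]
scene {'n': 23, 'tilt': np.float64(0.23), 'dir': -26, 'z': np.float64(0.1514), 'slope': array([ 0.21, -0.1 ]), 'rms': 0.0002} (array([0.4778, 0.3604]), np.float64(0.08646466698992795), np.float64(0.0038209826225110858), 1066, np.float64(0.14688747730638194)) knob (array([0.479 , 0.3591]), np.float64(0.013284522750787064), np.float64(0.004481333051201197), 184, np.float64(0.18788312169362853)) (array([0.349 , 0.4691]), 0.0915, np.float64(0.003813555562260877), 85)
0.19016181662396456
timer 150 [ 0.4203 -0.1803  0.0252]
turq 0 [nan nan nan]
mug 1077 [0.7379 0.2043 0.0798]
egg 955 [ 0.7124 -0.1492  0.0591]
  return _methods._mean(a, axis=axis, dtype=dtype,
  ret = um.true_divide(
```

View pics/s10.png

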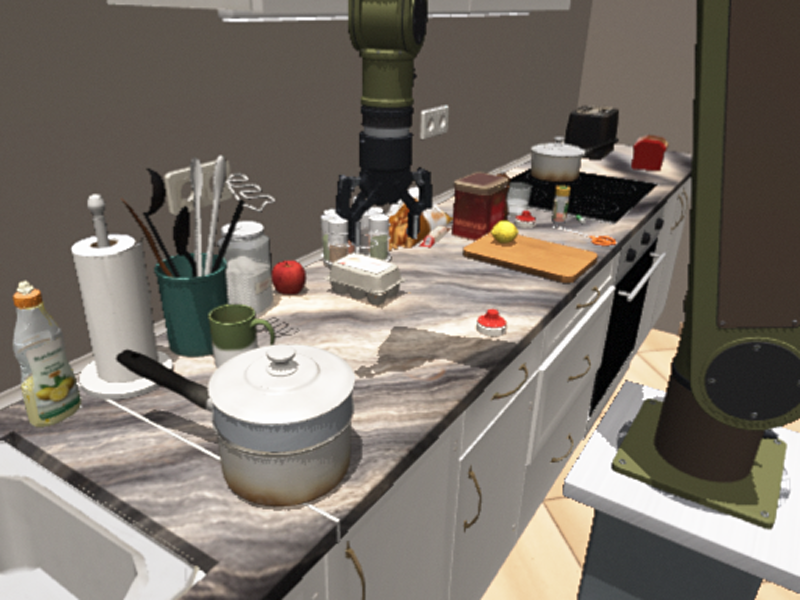

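The picture shows the lid sitting level on the insert and pan (282,390). The timer, egg box and mug are where they were, and the arm is clear of everything. The lid rim measures about 0.137 m above where it lay on the worktop, which matches the seated height. I'm handing the job in.

```bash
python3 -c "
from cell import ctrl
print(ctrl.close_job())"
```

```text
the job is handed in; nothing more can be done
None
```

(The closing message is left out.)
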